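Load the printer's toner carousel and set it to home

ROBOT

A 6-joint arm with a two-finger parallel gripper is mounted at the origin on the work surface. World frame = base frame: x ahead of the robot, y to its left, z up, the work surface at z = 0. Lengths are in m, angles in rad, forces in N, time in s.
With the tool pointing down it reaches from about 0.325 to 0.9 m from the base axis. Payload 6.1 kg.
Tool frame: the origin (TCP) lies midway between the tips of the shut fingers; the grasp point (between the pads) lies bot.grip_depth behind it (bot.grip_depth is the distance from the TCP to the grasp point, in m); x points along the fingers, y is the direction in which the jaws open and shut, and the axes are right-handed (so a half turn about x gives the same grasp; the last joint's range is limited). The gripper opens to 87 mm and grips with 3 to 60 N. Pads are 19 mm wide; open, the fingers measure 117 mm over their backs; the gripper's body (75 mm by 190 mm) begins 51 mm behind the grasp point.
Start: joints at [-1.262, 0.22, 1.526, -0, 1.395, -0.126], TCP at [0.263, -0.567, 0.223] pointing down, gripper open.
Joint ranges: [-2.98, 2.98], [-0.91, 2.08], [0.09, 2.57], [-1.24, 4.39], [0.2, 2.65], [-2.68, 2.68]. Speed limits (rad/s): [2.57, 2.57, 3.01, 3.14, 3.14, 3.14].

INTERFACE

Orientations are given as a rotation vector (axis times angle).
In Python, from workcell import monitor, eyes, bot gives the robot as it stands.
- The arm moves only by the tool arm_command, never from a script. Its argument "increments" is a list of rows, each a list of 2 entries, a list of its own where there are three numbers: the shift along the tool's x, y, z in mm, then the turn, a rotation vector about the tool's x, y, z in degrees. A call has 1 to 10 rows; each row shifts and turns the pose as measured when the row begins, along the tool's axes as they then stand; what a row does not reach is not made up. A row lasts 1/10 s, in which the tool goes at most 50 mm and 8.59 degrees, less where a joint would pass 70% of its speed; a pose out of reach is approached as far as the arm can. A call is refused whole if a number of a shift passes 50 or a number of a turn 8.59, either way. A call with a gripper value outside its range is refused whole. "hand" is the finger opening in mm, from 0 to 87, set as the call begins (left out, the last holds). The fingers move at their own pace and stop on an object; the grip force is fixed at half the most. Time passes only in rows, so rows that do not move let the fingers close. It gives the time, the measured TCP pose, the force and the opening at its end, in the units of the state.
- monitor.observe(): the state, without advancing time (a new reading comes with each control period).
- eyes.get_image(name): name is "side" or "top" or "wrist"; returns a dict with "frame" (420x560x3 uint8, red, green, blue), "depth" (420x560 float32, m along the optical axis (not along the pixel's ray), 0 where there is no reading), "mtx" (3x3 intrinsics, pixels), "k1" (the pictures are not rectified: a ray, as slopes to the right and down, at radius r is drawn at 1 + k1 r^2 times it, then the intrinsics apply), "R" (3x3) and "t" (3): a world point X has camera coordinates R X + t. Camera axes: x right, y down, z forward; pixel columns grow to the right and rows downward; lengths in m; the calibration is good to about 2 mm. A picture is of the moment at which its call begins.
- bot.finish_job(): hands the job in, once; it reports no verdict.
The state is a dict: "t": time; "joint_positions": joint angles; "joint_velocities": joint speeds; "tau": joint torques, N m; "eef_pos": TCP position; "tcp_rot": TCP orientation; "ft_force": force on the tool from outside, world axes, zero at the start; "torque": the same for the moment, N m; "finger_gap": finger opening in m.
Only numpy, scipy, OpenCV 4.12 (cv2) and the standard library are available. Lean on these libraries where they do the work, as an engineer would, in place of code of your own. Each camera call takes 0.05 s, during which the arm holds its last target.

TASK

Load the printer's toner carousel in its cradle: turn the hand wheel to bring an empty bay to the top and press a toner bottle down into it until its spring jaws have closed on it, cap towards the hand wheel, and go on until every toner bottle on the bench is in a bay of its own. Then turn the wheel until the home pin stands straight up, so that the carousel can go back into the printer, and leave the mug, the stapler and the screwdriver where they are.

Things in the scene. Friction and masses are not known exactly. Their poses are not given: they have to be found in the camera images.
- cradle: steel cradle fixed to the bench: base 170 x 270 x 12 mm, an upright bearing plate (8 mm thick, 149 mm high) at y = -122 and +122 mm, carrying the toner carousel on a level axle 125 mm up. Origin on the bench under the carousel's middle; y along the axle away from the hand wheel, z up. The carousel's end discs are 186 mm across, inner faces at y = -104 and +104 mm
- carousel (a joint): angle of carousel and hand wheel, turning as one, no end stops: 0 (or whole turns) = home pin straight up; grows as the top moves to the cradle's +x. At the top: bay 1 at -1.571, bay 2 at 3.142, bay 3 at 1.571 (plus whole turns); at 0 the side with a flat ribbed cover, which takes no bottle. Stiff bearing (0.35 N m): stays where left, also when loaded
- wheel_hub (a point): centre of the black hand wheel on the axle, 125 mm above the bench, 176 mm from the cradle's middle along its -y; axes as the cradle's. Solid disc 170 mm across, 20 mm wide, ribbed rim; the rim can be pinched from above across the 20 mm and drawn round. 40 mm are free between wheel and bearing plate
- home_pin (a point): outer end of the steel home pin, 10 mm across, standing 12 mm out of the hand wheel's rim (a white stripe 8 mm wide on both faces and the rim of the wheel runs from the hub to it); 97 mm from the axle, turns with the wheel
- home_top (a point): fixed point in the hand wheel's plane straight above the axle, 222 mm above the bench: where the pin's end is in the home position
- bay1 (a point): centre of a bay: the middle of a snapped-in bottle, 62 mm from the axle, bottle parallel to the axle. y along the axle away from the wheel; turns with the carousel. V seat, two pairs of sprung jaws 24 mm wide, 45 mm either side of the middle (fingers fit between). Press the bottle straight in (about 20 N): the jaw tips, 34 mm out from the centre, spread, close over it and hold it
- bay2 (a point): centre of a bay: the middle of a snapped-in bottle, 62 mm from the axle, bottle parallel to the axle. y along the axle away from the wheel; turns with the carousel. Bay 2, opposite the home pin; made like bay 1. The carousel's core lies 30 mm under the bay's centre
- bay3 (a point): centre of a bay: the middle of a snapped-in bottle, 62 mm from the axle, bottle parallel to the axle. y along the axle away from the wheel; turns with the carousel. Bay 3, opposite bay 1; made like bay 1
- toner1: toner bottle: black barrel 44 mm across with a white paper band 26 mm wide round its middle, a 46 x 46 x 8 mm square collar at each end (it lies alike on any of 4 sides), 160 mm long over the collars, plus a white cap 26 mm across, 14 mm long, on one end; 0.13 to 0.25 kg. Origin mid-barrel, 23 mm above the bench when lying; x along the barrel to the cap. Two or three are there, the rest absent
- cap1 (a point): outer face of the cap of toner1, on the bottle's axis, 94 mm from its middle
- toner2: toner bottle: black barrel 44 mm across with a white paper band 26 mm wide round its middle, a 46 x 46 x 8 mm square collar at each end (it lies alike on any of 4 sides), 160 mm long over the collars, plus a white cap 26 mm across, 14 mm long, on one end; 0.13 to 0.25 kg. Origin mid-barrel, 23 mm above the bench when lying; x along the barrel to the cap. Two or three are there, the rest absent
- cap2 (a point): outer face of the cap of toner2, on the bottle's axis, 94 mm from its middle
- toner3: toner bottle: black barrel 44 mm across with a white paper band 26 mm wide round its middle, a 46 x 46 x 8 mm square collar at each end (it lies alike on any of 4 sides), 160 mm long over the collars, plus a white cap 26 mm across, 14 mm long, on one end; 0.13 to 0.25 kg. Origin mid-barrel, 23 mm above the bench when lying; x along the barrel to the cap. Two or three are there, the rest absent
- cap3 (a point): outer face of the cap of toner3, on the bottle's axis, 94 mm from its middle
- mug: white mug, 80 mm in diameter, 95 mm high, a bystander; origin under its middle
- screwdriver: screwdriver 200 mm long lying on the bench, a bystander; origin under it
- stapler: black stapler 150 mm long, a bystander; origin under its middle
Mind the look-alikes: they are no part of the job. Leave any orange look-alike of the toner3 alone. What is shaped like the toner1 but yellow is not meant.

How it is judged:
At the end, for the whole second after the job is handed in: Every toner bottle present is at rest in its own bay (middle within 18 mm of the bay's centre, axis within 0.15 rad of the axle's, cap towards the hand wheel); the home pin's end is within 12 mm of the point straight above the axle (about 7 degrees) and the carousel stands still (((distance between toner1 and bay1 below 0.018 m and angle between the x axis of toner1 and the y axis of bay1, either way round below 0.15 rad and y of cap1 in the frame of bay1 below -0.05 m) or (distance between toner1 and bay2 below 0.018 m and angle between the x axis of toner1 and the y axis of bay2, either way round below 0.15 rad and y of cap1 in the frame of bay2 below -0.05 m) or (distance between toner1 and bay3 below 0.018 m and angle between the x axis of toner1 and the y axis of bay3, either way round below 0.15 rad and y of cap1 in the frame of bay3 below -0.05 m)) and linear speed of each of toner1, toner2, toner3 below 0.03 m/s and ((distance between toner2 and bay1 below 0.018 m and angle between the x axis of toner2 and the y axis of bay1, either way round below 0.15 rad and y of cap2 in the frame of bay1 below -0.05 m) or (distance between toner2 and bay2 below 0.018 m and angle between the x axis of toner2 and the y axis of bay2, either way round below 0.15 rad and y of cap2 in the frame of bay2 below -0.05 m) or (distance between toner2 and bay3 below 0.018 m and angle between the x axis of toner2 and the y axis of bay3, either way round below 0.15 rad and y of cap2 in the frame of bay3 below -0.05 m)) and ((distance between toner3 and bay1 below 0.018 m and angle between the x axis of toner3 and the y axis of bay1, either way round below 0.15 rad and y of cap3 in the frame of bay1 below -0.05 m) or (distance between toner3 and bay2 below 0.018 m and angle between the x axis of toner3 and the y axis of bay2, either way round below 0.15 rad and y of cap3 in the frame of bay2 below -0.05 m) or (distance between toner3 and bay3 below 0.018 m and angle between the x axis of toner3 and the y axis of bay3, either way round below 0.15 rad and y of cap3 in the frame of bay3 below -0.05 m)) and distance between home_pin and home_top below 0.012 m and velocity of joint carousel between -0.05 and 0.05 rad/s); the robot touches nothing.
It fails at once if the mug is knocked or moved (more than 40 mm) (distance of mug from where it was at the start of the episode above 0.04 m).
It fails at once if the stapler is knocked or moved (more than 40 mm) (distance of stapler from where it was at the start of the episode above 0.04 m).
It fails at once if the screwdriver is knocked or moved (more than 40 mm) (distance of screwdriver from where it was at the start of the episode above 0.04 m).
Of toner1, toner2, toner3 only 2 to 3 are there at a start; the rules pass over those that are not, and their reading is None.
At some moment in a run one of toner1, toner2, toner3 may be knocked a few centimetres aside while the robot is not near it.
Once in a run the grip may slacken for a moment while it holds something.
It also fails if it takes over 210 s, if anything falls off the work surface, if the arm or the gripper's body presses on something with over 40 N, if the wrist force passes 120 N, or if a joint passes its speed limit or range.

## Working session

There is one attempt and no reset: what is moved stays moved. The work goes in short steps, Python scripts to look and compute and a tool call to move; the robot and the scene stay as the last step left them, time stands still between calls to the robot, and variables do not carry over. Pictures are saved under pics/ and viewed, and the job is handed in when it is done.

Besides the shell and the picture viewer there is one more tool, called after ">>>" as name(argument=value, ...), one argument or row to a line, values as JSON. arm_command: Moves the arm, as the interface text tells. Its arguments: {"type":"object","properties":{"increments":{"type":"array","items":{"type":"array"}},"hand":{"type":"number"}},"required":["increments"]}

```bash
ls; mkdir -p pics; python3 - <<'E'
from workcell import monitor, eyes, bot
import cv2
s=monitor.observe(); print(s, bot.grip_depth)
for n in ["side","top","wrist"]:
    d=eyes.get_image(n); cv2.imwrite(f"pics/{n}0.png",cv2.cvtColor(d["frame"],cv2.COLOR_RGB2BGR)); print(n,d["mtx"].tolist(),d["k1"],d["R"].tolist(),d["t"].tolist())
E
```

```text
pics
{'t': 0.0, 'joint_positions': array([-1.26209938e+00,  2.21216772e-01,  1.52759948e+00, -1.56385009e-05,
        1.39467669e+00, -1.26095209e-01]), 'joint_velocities': array([-0.00077967,  0.00071919,  0.00133801, -0.00057408, -0.00069466,
       -0.00050358]), 'tau': array([ 8.20844252e-04, -4.94606352e+01, -3.87382579e+01,  6.98523922e-02,
        5.72483847e-02, -1.54486715e-04]), 'eef_pos': array([ 0.26307202, -0.56626753,  0.22144919]), 'tcp_rot': array([ 1.98143679,  0.43963728, -1.98181951]), 'ft_force': array([-0.50791689,  0.99573221, -0.2002917 ]), 'torque': array([-0.03345553, -0.00273701, -0.01782371]), 'finger_gap': 0.08697189122812492} 0.0187
side [[538.9393281959223, 0.0, 283.45540026500356], [0.0, 538.9393281959223, 217.45142232901262], [0.0, 0.0, 1.0]] -0.038823211118761594 [[0.992102510993309, -0.12520765186631053, -0.007459999657895778], [-0.09553932306287659, -0.7158067558210068, -0.6917318310369216], [0.08127020013177227, 0.6869816098230941, -0.7221159341375951]] [-0.549462741464284, 0.20947445144997903, 1.8366845449944913]
top [[414.2015921954175, 0.0, 278.67989236506196], [0.0, 414.2015921954175, 204.73430777905543], [0.0, 0.0, 1.0]] -0.014746558647581452 [[0.009137421860008954, -0.9999519283082821, 0.0035564862295357456], [-0.9874706342649266, -0.009583584264018752, -0.15751159124673283], [0.15753810328354095, -0.0020726758557714484, -0.987510734133367]] [0.06950702378681937, 0.5775713448168733, 1.2666707492165645]
wrist [[318.16038659920116, 0.0, 281.3999949512465], [0.0, 318.16038659920116, 209.58706349121343], [0.0, 0.0, 1.0]] -0.0432046687317047 [[0.420665604328174, -0.9072128233147094, -0.0023113953722743172], [-0.8756030621641282, -0.4066725463525919, 0.2606467294479299], [-0.23740203635187196, -0.10762124909354003, -0.9654314786040137]] [-0.6234633983199634, -0.03073028119138065, 0.39106721164330216]
```

View pics/side0.png

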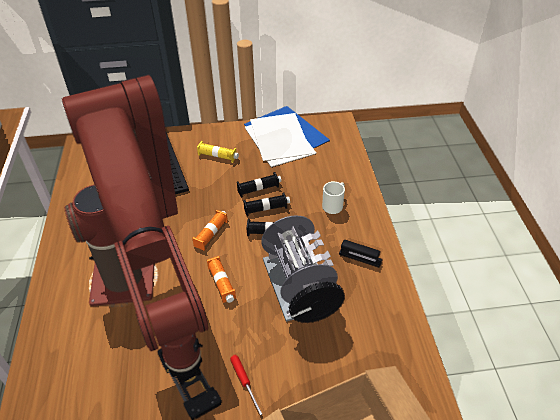

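View pics/top0.png

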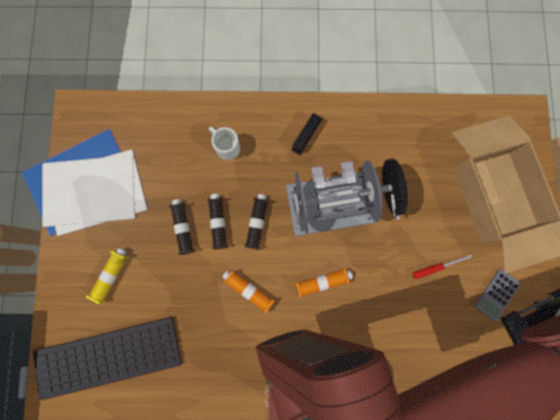

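View pics/wrist0.png

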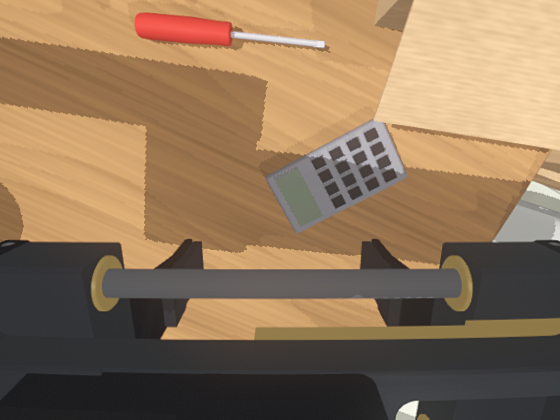

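```bash
cat > h.py <<'E'
import numpy as np, cv2
from workcell import monitor, eyes, bot
from scipy.spatial.transform import Rotation as Rn
def img(n): return eyes.get_image(n)
def save(d,name,box=None,s=1):
    f=d["frame"]
    if box: f=f[box[1]:box[3],box[0]:box[2]]
    f=cv2.resize(f,None,fx=s,fy=s,interpolation=cv2.INTER_CUBIC)
    cv2.imwrite(f"pics/{name}.png",cv2.cvtColor(f,cv2.COLOR_RGB2BGR))
def rays(d,uv):
    uv=np.asarray(uv,float).reshape(-1,1,2)
    p=cv2.undistortPoints(uv,d["mtx"],np.array([d["k1"],0,0,0.])).reshape(-1,2)
    r=np.c_[p,np.ones(len(p))]
    return -d["R"].T@d["t"], r@d["R"]
def onz(d,uv,z):
    o,r=rays(d,uv); s=(z-o[2])/r[:,2]; return o+s[:,None]*r
def cloud(d):
    h,w=d["depth"].shape; vv,uu=np.mgrid[:h,:w]
    o,r=rays(d,np.c_[uu.ravel(),vv.ravel()])
    P=(o+r*d["depth"].reshape(-1,1)).reshape(h,w,3); P[d["depth"]<=0]=np.nan; return P
def proj(d,X):
    return cv2.projectPoints(np.asarray(X,float).reshape(-1,1,3),cv2.Rodrigues(d["R"])[0],d["t"],d["mtx"],np.array([d["k1"],0,0,0.]))[0].reshape(-1,2)
E
python3 - <<'E'
from h import *
d=img("top"); P=cloud(d); f=d["frame"].astype(int)
hsv=cv2.cvtColor(d["frame"],cv2.COLOR_RGB2HSV)
save(d,"topc",(270,140,430,250),5)
s=img("side"); save(s,"sidec",(180,150,400,340),3.6)
reg=(P[...,2]>0.012)&(P[...,2]<0.07)&(f.max(2)-f.min(2)<45)
n,l,st,c=cv2.connectedComponentsWithStats(reg.astype(np.uint8))
for i in range(1,n):
    if st[i,4]>80:
        Q=P[l==i]; (cx,cy),(w,h),a=cv2.minAreaRect(Q[:,:2].astype(np.float32))
        print(i,st[i],np.nanmedian(Q,0).round(3),np.nanmax(Q[:,2]).round(3),'rect',round(cx,3),round(cy,3),round(w,3),round(h,3),round(a,1))
E
```

```text
1 [292 114  30  41 446] [ 0.813 -0.011  0.053] 0.063 rect 0.822 -0.016 0.033 0.148 58.6
3 [214 131  22  17 141] [0.805 0.262 0.043] 0.07 rect 0.795 0.257 0.031 0.071 23.6
6 [216 142  24  17 122] [0.741 0.233 0.041] 0.07 rect 0.753 0.238 0.033 0.077 25.0
56 [ 85 164  21  27 114] [0.673 0.686 0.013] 0.018 rect 0.667 0.692 0.049 0.084 50.7
82 [350 172  15  17  93] [ 0.664 -0.188  0.016] 0.069 rect 0.662 -0.177 0.036 0.063 89.4
115 [301 181  16  18 148] [ 0.635 -0.02   0.014] 0.063 rect 0.635 -0.024 0.057 0.046 12.2
127 [286 183  19  53 284] [0.55  0.022 0.016] 0.07 rect 0.569 0.022 0.168 0.031 10.4
188 [208 194  20  55 714] [0.522 0.268 0.044] 0.056 rect 0.526 0.272 0.174 0.045 7.5
189 [245 194  23  55 701] [0.522 0.144 0.043] 0.053 rect 0.527 0.145 0.044 0.174 80.0
190 [305 195  68  39 710] [ 0.536 -0.112  0.015] 0.07 rect 0.555 -0.116 0.092 0.212 10.3
211 [169 199  25  56 740] [0.503 0.382 0.043] 0.054 rect 0.508 0.385 0.175 0.044 13.6
226 [ 43 202  23  17  86] [0.558 0.796 0.014] 0.021 rect 0.552 0.8 0.047 0.073 16.0
358 [ 475  269   46   53 1208] [ 0.3   -0.616  0.018] 0.027 rect 0.301 -0.618 0.084 0.151 53.0
359 [ 99 271  17  13 129] [0.345 0.603 0.043] 0.051 rect 0.346 0.608 0.043 0.025 66.1
362 [317 275  11  16 120] [ 0.337 -0.061  0.043] 0.051 rect 0.336 -0.062 0.044 0.025 16.1
363 [242 284  14  15 120] [0.308 0.164 0.042] 0.05 rect 0.307 0.165 0.025 0.043 54.8
364 [  33  317  148   83 7140] [0.102 0.599 0.021] 0.033 rect 0.101 0.601 0.15 0.441 14.1
```

View pics/topc.png

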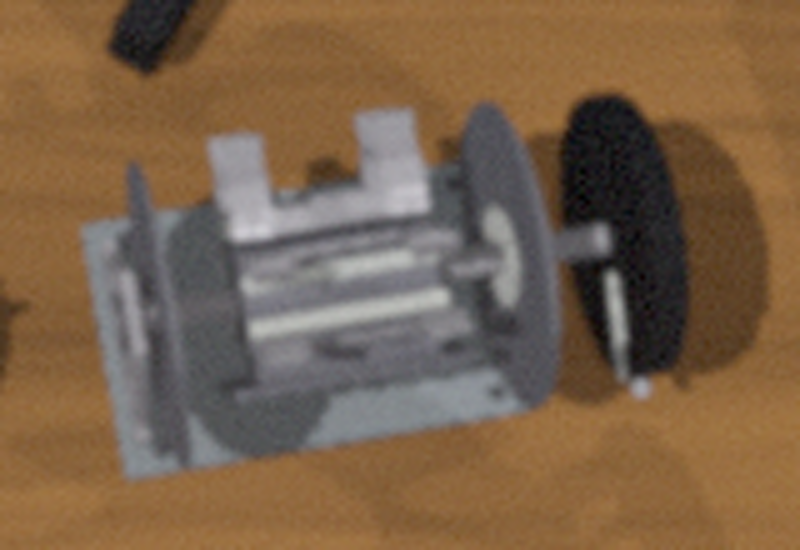

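View pics/sidec.png

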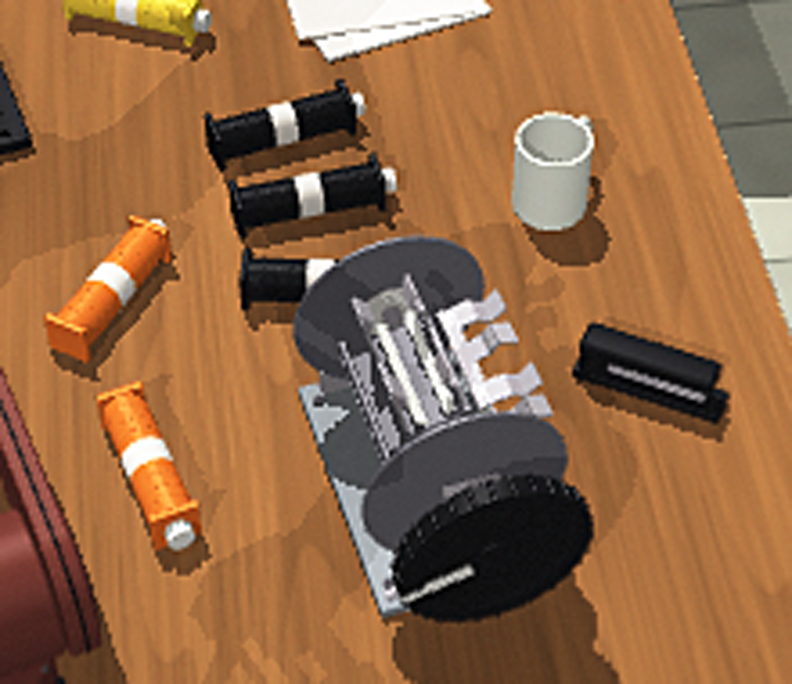

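```bash
python3 - <<'E'
from h import *
d=img("top"); P=cloud(d); f=d["frame"].astype(int)
hsv=cv2.cvtColor(d["frame"],cv2.COLOR_RGB2HSV)
C=onz(d,[[286.4,185.6],[295.8,235.8],[376,222]],0.012); print(C.round(4))
e=C[0]-C[1]; print('x dir yaw',np.degrees(np.arctan2(e[1],e[0])),np.linalg.norm(e)); e=C[1]-C[2]; print('y dir yaw',np.degrees(np.arctan2(-e[0],e[1])))
# wheel face from side cam cloud
s=img("side"); Q=cloud(s); g=s["frame"].astype(int)
m=(g.max(2)<60)&(Q[...,2]>0.03)&(abs(Q[...,0]-0.63)<0.13)&(Q[...,1]<-0.2)&(Q[...,1]>-0.36)
W=Q[m]; print(len(W),W.min(0),W.max(0))
# plane RANSAC-lite: cradle -y face normal
import numpy as np
c=np.median(W,0); w=W
for k in range(8):
    c=w.mean(0); n=np.linalg.svd(w-c,full_matrices=False)[2][2]; r=(W-c)@n; w=W[abs(r)<max(0.004,0.02/(k+1))]
print('plane',c,n,len(w), 'yaw',np.degrees(np.arctan2(-n[0]*np.sign(n[1]),n[1]*np.sign(n[1]))))
u=np.array([-n[1],n[0],0]);u/=np.linalg.norm(u)
pts=np.c_[(w-c)@u,w[:,2]].astype(np.float32)
# hub by convex hull circle
(cx,cy),rad=cv2.minEnclosingCircle(pts); print('enclosing',c+cx*u,cy,rad)
# disc circle fits from top cloud: points x,y,z in cradle region
m=(P[...,2]>0.1)&(abs(P[...,0]-0.63)<0.13)&(P[...,1]<0.05)&(P[...,1]>-0.36)
T=P[m];print(len(T),T.min(0),T.max(0))
E
```

```text
[[ 0.646   0.0502  0.012 ]
 [ 0.4817  0.0189  0.012 ]
 [ 0.5288 -0.2404  0.012 ]]
x dir yaw 10.764603455020257 0.16717913392975686
y dir yaw 10.280273571583079
1598 [ 0.51933041 -0.29581542  0.03712994] [ 0.70612103 -0.20040823  0.21760937]
plane [ 0.62215786 -0.27594667  0.13083337] [ 1.78190527e-01 -9.83996000e-01 -9.34493821e-05] 1233 yaw 10.26438087567637
enclosing [ 0.6208058  -0.27619151  0.13083337] 0.12592348456382751 0.0895160362124443
4092 [ 0.500508   -0.29305794  0.10016802] [0.70709427 0.03333058 0.22897674]
```

```bash
cat >> h.py <<'E'
def cr(o,yaw,p):
    c,s=np.cos(yaw),np.sin(yaw); p=np.asarray(p,float).reshape(-1,3)
    return np.c_[o[0]+c*p[:,0]-s*p[:,1],o[1]+s*p[:,0]+c*p[:,1],p[:,2]]
def overlay(d,o,yaw,name,box,sc,ang=None):
    f=cv2.resize(d["frame"][box[1]:box[3],box[0]:box[2]],None,fx=sc,fy=sc,interpolation=cv2.INTER_CUBIC)
    f=cv2.cvtColor(f,cv2.COLOR_RGB2BGR)
    t=np.linspace(0,2*np.pi,90)
    def dl(p,col):
        q=((proj(d,cr(o,yaw,p))+0.5-np.array(box[:2]))*sc).round().astype(int)
        cv2.polylines(f,[q.reshape(-1,1,2)],False,col,1)
    for y,r,col in [(-.186,.085,(0,255,255)),(-.166,.085,(0,255,255)),(.104,.093,(0,255,0)),(-.104,.093,(0,255,0))]:
        dl(np.c_[r*np.sin(t),0*t+y,.125+r*np.cos(t)],col)
    dl([[-.085,-.135,.012],[.085,-.135,.012],[.085,.135,.012],[-.085,.135,.012],[-.085,-.135,.012]],(0,0,255))
    dl([[0,-.3,.125],[0,.15,.125]],(255,0,255))
    if ang is not None: dl([[0,-.176,.125],[.097*np.sin(ang),-.176,.125+.097*np.cos(ang)]],(255,100,0))
    cv2.imwrite(f"pics/{name}.png",f)
E
python3 - <<'E'
from h import *
o=(0.5888,-0.0965);yaw=np.radians(10.4)
overlay(img("top"),o,yaw,"ovt",(270,140,430,250),5,-1.7)
overlay(img("side"),o,yaw,"ovs",(230,190,390,330),4.5,-1.7)
E
```

```text
(no output)
```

View pics/ovt.png

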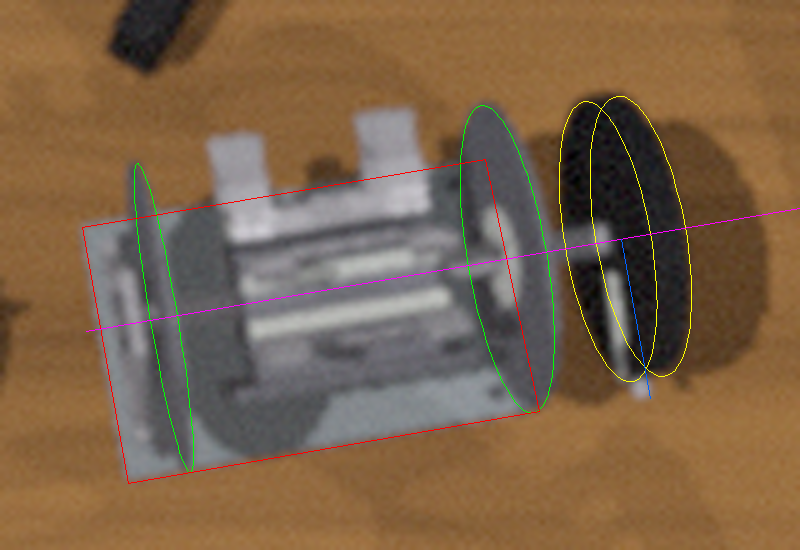

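View pics/ovs.png

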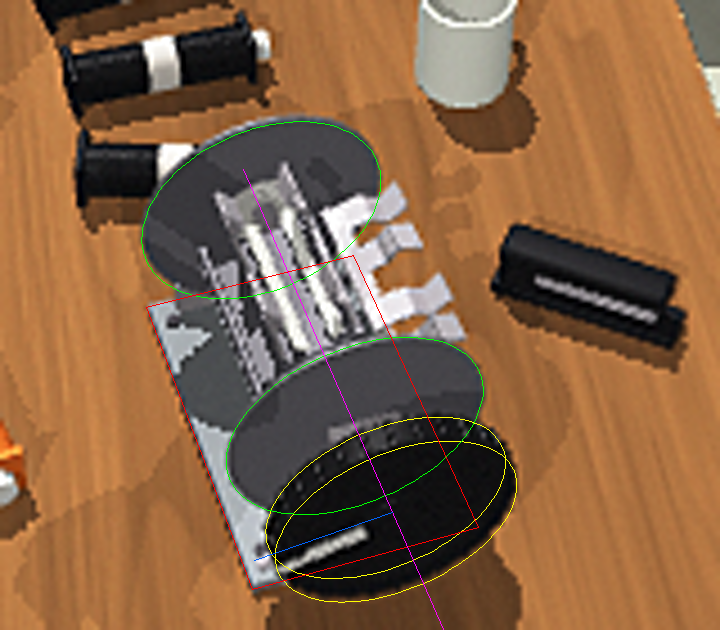

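```bash
python3 - <<'E'
from h import *
o=(0.5888,-0.0965);yaw=np.radians(10.4)
t=img("top");s=img("side")
save(t,"pint",(370,160,420,230),10); save(s,"pins",(280,280,350,330),10)
for a in (-1.5,-1.6,-1.7,-1.8,-1.9):
    X=cr(o,yaw,[[.097*np.sin(a),-.176,.125+.097*np.cos(a)]]); print(a,proj(t,X),proj(s,X))
st=monitor.observe(); R=Rn.from_rotvec(st["tcp_rot"]).as_matrix(); print(R.round(3))
E
```

```text
-1.5 [[401.38382088 218.54701071]] [[285.74582347 310.24546444]]
-1.6 [[400.43380497 219.01985595]] [[285.69523256 312.11575975]]
-1.7 [[399.43130835 219.1678209 ]] [[285.95523424 313.87978379]]
-1.8 [[398.38761357 218.99691668]] [[286.51901875 315.52100528]]
-1.9 [[397.31390632 218.5161407 ]] [[287.37681124 317.02459882]]
[[-0.     0.421 -0.907]
 [ 0.    -0.907 -0.421]
 [-1.    -0.     0.   ]]
```

View pics/pint.png

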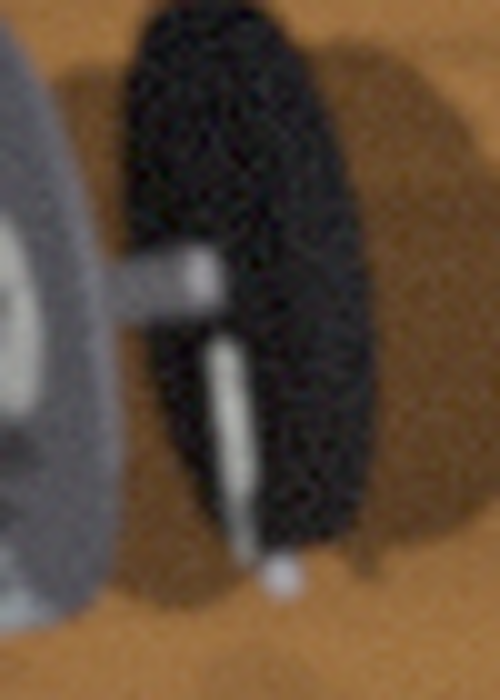

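View pics/pins.png

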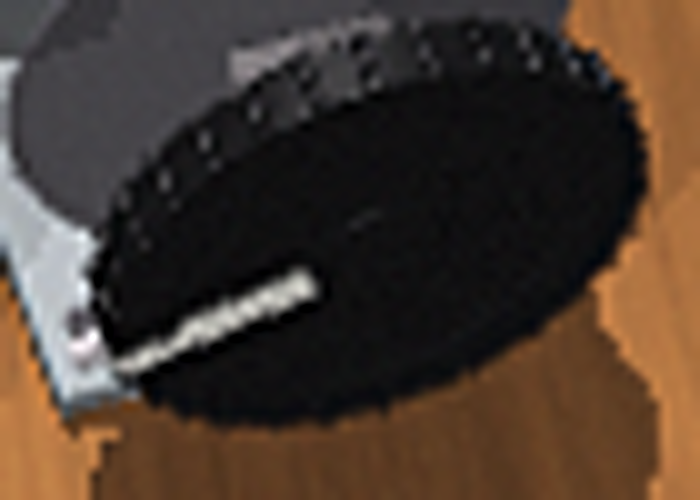

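```bash
cat >> h.py <<'E'
O=np.array([0.5888,-0.0965]);YAW=np.radians(10.4)
def onplane(d,uv,yc):  # ray to cradle plane y=yc -> cradle coords
    o,r=rays(d,uv); n=np.array([-np.sin(YAW),np.cos(YAW),0]); k=(yc-(o-np.r_[O,0])@n)/(r@n); X=o+k[:,None]*r
    return tocr(X)
def tocr(X):
    X=np.asarray(X).reshape(-1,3); D=X-np.r_[O,0]; c,s=np.cos(YAW),np.sin(YAW)
    return np.c_[c*D[:,0]+s*D[:,1],-s*D[:,0]+c*D[:,1],D[:,2]]
E
python3 - <<'E'
from h import *
s=img("side");t=img("top")
p=onplane(s,[[280+12.5-.5,280+36-.5],[280+31-.5,280+28.5-.5]],-.186); print(p, np.arctan2(p[:,0],p[:,2]-.125))
q=p[0]-p[1]; print(np.arctan2(q[0],q[2]))
p=onplane(t,[[370+22.5-.5,160+34.5-.5],[370+24.5-.5,160+54.5-.5]],-.166); print(p, np.arctan2(p[:,0],p[:,2]-.125))
q=p[1]-p[0]; print(np.arctan2(q[0],q[2]))
p=onplane(t,[[398-.5,217.8-.5]],-.176); print(p, np.arctan2(p[:,0],p[:,2]-.125))
p=onplane(s,[[288.3-.5,313.5-.5]],-.176); print(p, np.arctan2(p[:,0],p[:,2]-.125))
E
```

```text
[[-0.08054911 -0.186       0.11101262]
 [-0.02268092 -0.186       0.12399517]] [-1.74273208 -1.61507016]
-1.7914890245430013
[[-0.01934903 -0.166       0.12669743]
 [-0.07735628 -0.166       0.10353293]] [-1.4832935 -1.8414937]
-1.950731903973138
[[-0.08857969 -0.176       0.0980277 ]] [-1.86637419]
[[-0.09042184 -0.176       0.11450058]] [-1.68639458]
```

>>> arm_command(
  increments=[
    [[-40,0,0],[0,0,0]],
    [[-40,0,0],[0,0,0]],
    [[-20,-13,-45],[0,0,0]],
    [[0,-13,-48],[0,0,0]],
    [[0,-13,-48],[0,0,0]],
    [[0,-13,-48],[0,0,0]],
    [[0,-13,-48],[0,0,0]],
    [[0,-13,-48],[0,0,0]],
    [[0,-13,-48],[0,0,0]],
    [[0,-13,-48],[0,0,0]],
  ],
  hand=45,
)

```text
t: 1.65
eef_pos: [0.5654, -0.3145, 0.3273]
tcp_rot: [1.99, 0.422, -1.986]
ft_force: [1.3, -0.0, 0.0]
finger_gap: 0.0454
```

```bash
cat >> h.py <<'E'
def goal(pos,axis_y_yaw,tilt=0):
    """report tool-frame shift (mm) and turn (deg) to reach TCP pos, tool down, tool y at world yaw (deg)"""
    st=monitor.observe(); R=Rn.from_rotvec(st["tcp_rot"]).as_matrix(); a=np.radians(axis_y_yaw)
    x=np.array([0,0,-1.]); y=np.array([np.cos(a),np.sin(a),0]); G=np.c_[x,y,np.cross(x,y)]
    if tilt: G=Rn.from_rotvec(np.radians(tilt)*np.array([-np.sin(YAW),np.cos(YAW),0])).as_matrix()@G
    sh=R.T@(np.asarray(pos)-st["eef_pos"])*1000; tn=np.degrees(Rn.from_matrix(R.T@G).as_rotvec())
    print("t",round(st["t"],2),"tcp",st["eef_pos"].round(4),"q",st["joint_positions"].round(2),"F",st["ft_force"].round(1),"gap",round(st["finger_gap"],4)); print("shift",sh.round(1),"turn",tn.round(1))
def crp(x,y,z): return cr(O,YAW,[[x,y,z]])[0]
E
python3 - <<'E'
from h import *
goal(crp(0,-.176,.25),-79.6)
d=img("wrist"); save(d,"w1")
E
```

```text
t 1.65 tcp [ 0.5654 -0.3145  0.3273] q [-0.63  0.23  1.33 -0.    1.59  0.52] F [ 1.3 -0.   0. ] gap 0.0454
shift [ 77.4 -18.6 -68.6] turn [13.8 -0.1 -0.2]
```

View pics/w1.png

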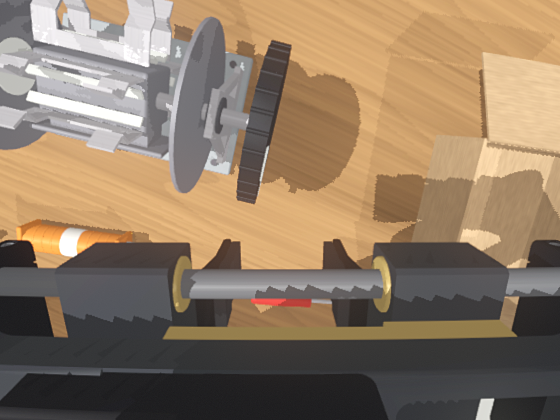

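>>> arm_command(
  increments=[
    [[0,-9,-35],[7,0,0]],
    [[10,-5,-35],[7,0,0]],
    [[10,0,0],[0,0,0]],
    [[0,0,0],[0,0,0]],
  ],
  hand=45,
)

```text
t: 2.1
eef_pos: [0.6348, -0.2655, 0.3063]
tcp_rot: [2.133, 0.195, -2.12]
ft_force: [-0.5, 0.4, -0.4]
finger_gap: 0.0453
```

```bash
python3 - <<'E'
from h import *
goal(crp(0,-.176,.19),-79.6)
d=img("wrist"); save(d,"w2",None)
for y in (-.186,-.166): print(proj(d,cr(O,YAW,[[-.05,y,.125+.0687],[0,y,.21],[.05,y,.1937]])).round(0).tolist())
E
```

```text
t 2.1 tcp [ 0.6348 -0.2655  0.3063] q [-0.51  0.33  1.24  0.    1.57  0.88] F [-0.5  0.4 -0.4] gap 0.0453
shift [116.2   1.5  15.5] turn [ 0.  -0.4  0. ]
[[294.0, 274.0], [296.0, 229.0], [295.0, 168.0]]
[[273.0, 274.0], [272.0, 229.0], [272.0, 168.0]]
```

View pics/w2.png

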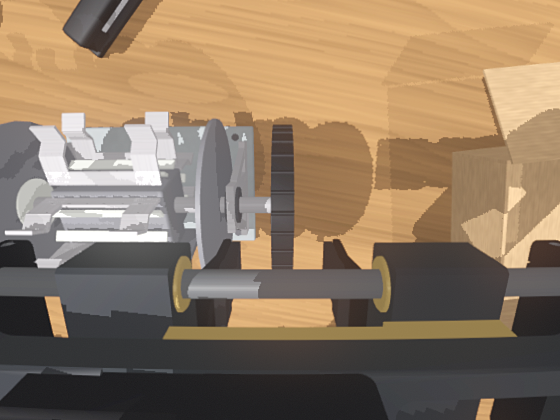

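>>> arm_command(
  increments=[
    [[35,1,15],[0,0,0]],
    [[40,0,0],[0,0,0]],
    [[30,0,0],[0,0,0]],
    [[14,0,0],[0,0,0]],
    [[0,0,0],[0,0,0]],
  ],
  hand=45,
)

```text
t: 2.65
eef_pos: [0.6183, -0.2759, 0.1908]
tcp_rot: [2.139, 0.186, -2.11]
ft_force: [0.1, -0.3, 1.0]
finger_gap: 0.045
```

```bash
python3 - <<'E'
from h import *
goal(crp(0,-.176,.19),-79.6)
d=img("wrist"); save(d,"w3",None)
E
```

```text
t 2.65 tcp [ 0.6183 -0.2759  0.1908] q [-0.54  0.35  1.42  0.    1.35  0.85] F [ 0.1 -0.3  1. ] gap 0.045
shift [ 0.8 -5.8 -3.3] turn [-0.1 -0.7 -0.4]
```

View pics/w3.png

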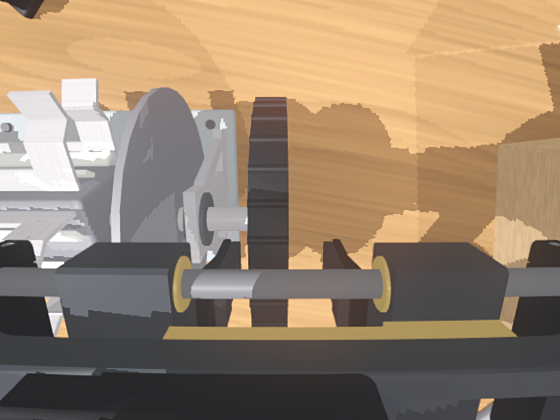

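>>> arm_command(
  increments=[
    [[0,-6,-3],[0,0,0]],
    [[0,0,0],[0,0,0]],
  ],
)

```text
t: 2.9
eef_pos: [0.6222, -0.271, 0.1964]
tcp_rot: [2.144, 0.18, -2.103]
ft_force: [0.1, -0.2, 0.1]
finger_gap: 0.0452
```

>>> arm_command(
  increments=[
    [[0,0,0],[0,0,0]],
    [[0,0,0],[0,0,0]],
    [[0,0,0],[0,0,0]],
    [[0,0,0],[0,0,0]],
    [[0,0,0],[0,0,0]],
  ],
  hand=5,
)

```text
t: 3.4
eef_pos: [0.6238, -0.268, 0.2009]
tcp_rot: [2.147, 0.186, -2.099]
ft_force: [0.3, -4.1, -2.2]
finger_gap: 0.0196
```

>>> arm_command(
  increments=[
    [[0.4,0,-7.4],[0,-6.5,0]],
    [[0.4,0,-7.4],[0,-6.5,0]],
    [[0,0,0],[0,0,0]],
  ],
)

```text
t: 3.7
eef_pos: [0.6353, -0.2659, 0.1975]
tcp_rot: [1.874, 0.158, -2.333]
ft_force: [2.3, -0.8, -1.9]
finger_gap: 0.0194
```

```bash
python3 - <<'E'
from h import *
goal(crp(.065*np.sin(np.radians(13)),-.176,.125+.065*np.cos(np.radians(13))),-79.6,13)
d=img("wrist"); save(d,"w4",None)
d=img("top"); save(d,"t4",(270,140,430,250),5)
E
```

```text
t 3.7 tcp [ 0.6353 -0.2659  0.1975] q [-0.44  0.54  1.18 -0.13  1.6   0.96] F [ 2.3 -0.8 -1.9] gap 0.0194
shift [ 9.1  0.9 -1.5] turn [-0.3 -0.5 -0.4]
```

View pics/w4.png

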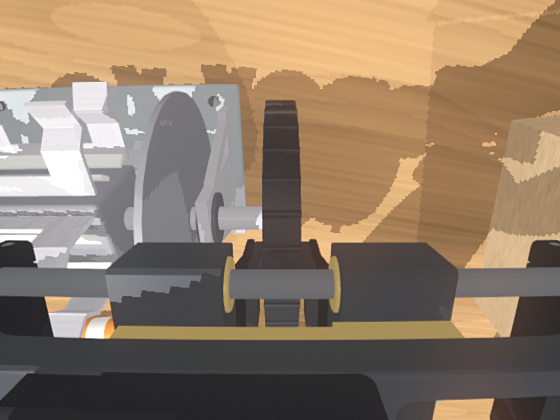

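View pics/t4.png

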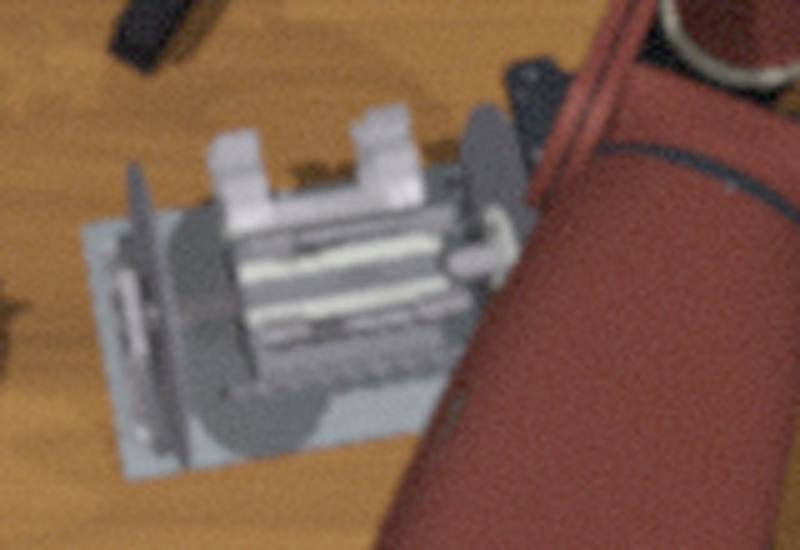

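```bash
cat >> h.py <<'E'
def section(ds,name,lo=.036,hi=.054):
    I=np.full((600,600,3),255,np.uint8)
    for d,col in ds:
        C=tocr(cloud(d).reshape(-1,3)); 
        for sgn,k in ((1,1),(-1,.5)):
            m=(C[:,1]*sgn>lo)&(C[:,1]*sgn<hi)&(abs(C[:,0])<.14)&(C[:,2]<.27)&(C[:,2]>-.02)
            for x,_,z in C[m]: cv2.circle(I,(int(300+x*2000),int(560-z*2000)),2,tuple(int(c*k) for c in col),-1)
    cv2.circle(I,(300,560-250),186,(0,200,0),1); cv2.circle(I,(300,560-374),44,(200,0,200),1)
    cv2.imwrite(f"pics/{name}.png",I)
E
python3 - <<'E'
from h import *
section([(img("side"),(255,0,0)),(img("top"),(0,0,255))],"sec1")
d=img("side"); save(d,"s5",(230,190,390,330),4.5)
E
```

```text
(no output)
```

View pics/sec1.png

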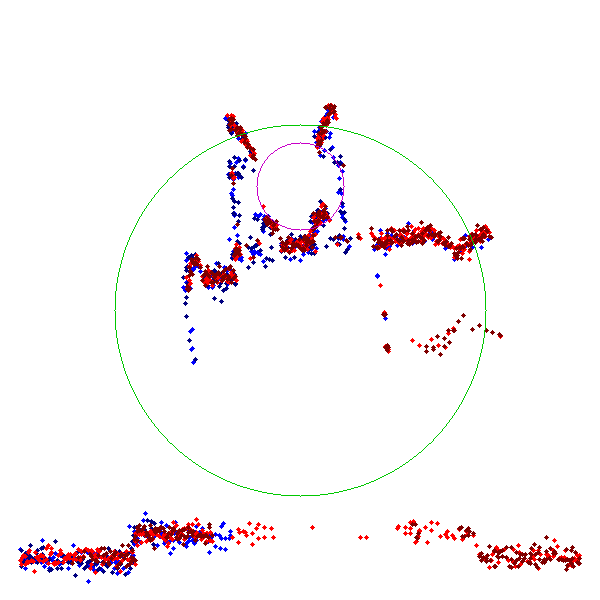

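View pics/s5.png

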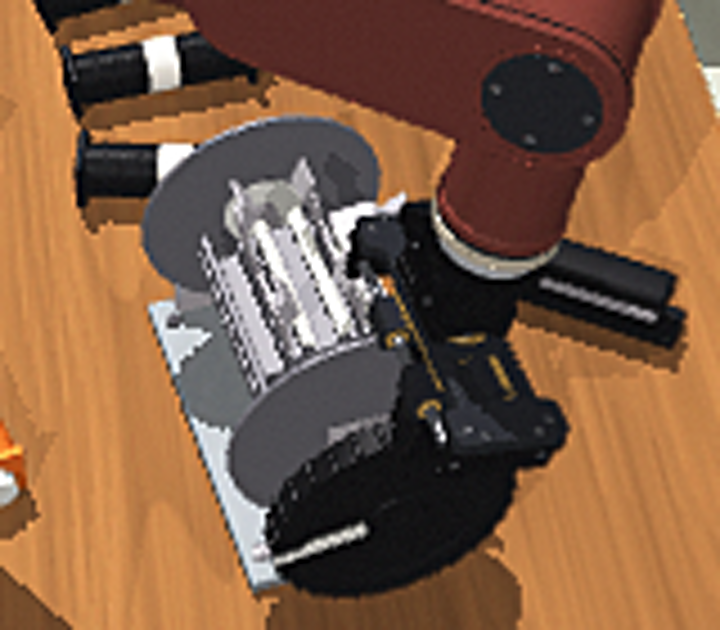

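>>> arm_command(
  increments=[
    [[1,0,-6.5],[0,-5.5,0]],
    [[0,0,0],[0,0,0]],
  ],
)

```text
t: 4.15
eef_pos: [0.6368, -0.2656, 0.1955]
tcp_rot: [1.76, 0.147, -2.421]
ft_force: [5.5, -2.7, -11.2]
finger_gap: 0.0197
```

```bash
python3 - <<'E'
from h import *
goal(crp(.07*np.sin(np.radians(18)),-.176,.125+.07*np.cos(np.radians(18))),-79.6,18)
section([(img("side"),(255,0,0)),(img("top"),(0,0,255))],"sec2")
E
```

```text
t 4.15 tcp [ 0.6368 -0.2656  0.1955] q [-0.42  0.62  1.08 -0.18  1.7   0.98] F [  5.5  -2.7 -11.2] gap 0.0197
shift [ 2.2  1.  -6. ] turn [-0.5 -0.  -0.2]
```

View pics/sec2.png

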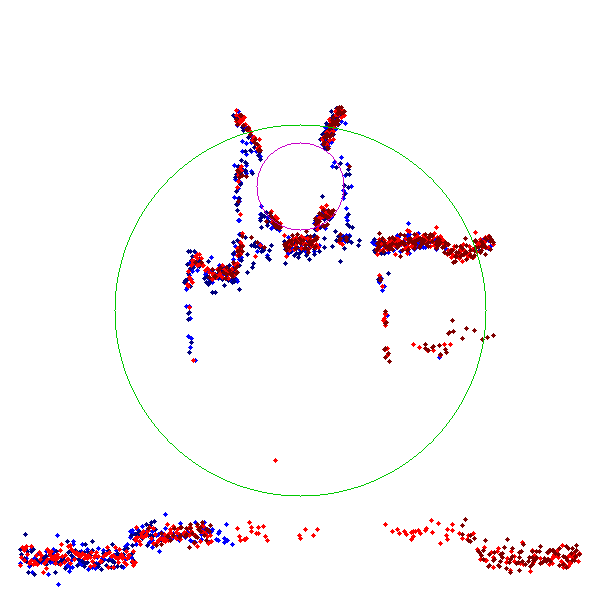

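>>> arm_command(
  increments=[
    [[2,0,-6],[0,-2,0]],
    [[0,0,0],[0,0,0]],
  ],
)

```text
t: 4.45
eef_pos: [0.6396, -0.2651, 0.1947]
tcp_rot: [1.721, 0.143, -2.45]
ft_force: [1.8, -1.9, -13.0]
finger_gap: 0.0197
```

```bash
python3 - <<'E'
from h import *
goal(crp(.07*np.sin(np.radians(18)),-.176,.125+.07*np.cos(np.radians(18))),-79.6,18)
section([(img("side"),(255,0,0)),(img("top"),(0,0,255))],"sec3")
E
```

```text
t 4.45 tcp [ 0.6396 -0.2651  0.1947] q [-0.41  0.66  1.04 -0.19  1.73  0.98] F [  1.8  -1.9 -13. ] gap 0.0197
shift [ 2.3  1.  -3. ] turn [-0.6  1.9 -0.1]
```

View pics/sec3.png

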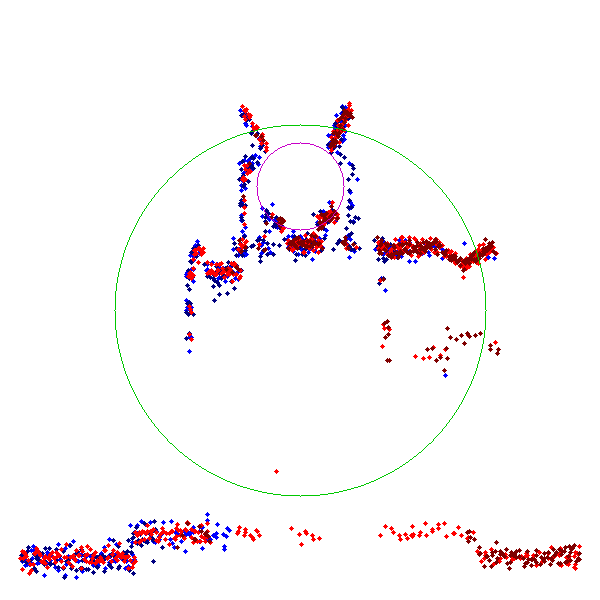

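>>> arm_command(
  increments=[
    [[0,0,0],[0,0,0]],
    [[0,0,0],[0,0,0]],
    [[-30,0,0],[0,0,0]],
    [[-40,0,0],[0,0,0]],
    [[-40,0,0],[0,6,0]],
    [[0,0,40],[0,7,0]],
    [[0,0,40],[0,6,0]],
  ],
  hand=50,
)

```text
t: 5.25
eef_pos: [0.6048, -0.2718, 0.3148]
tcp_rot: [2.105, 0.18, -2.153]
ft_force: [-0.2, -0.6, 0.2]
finger_gap: 0.0498
```

```bash
cat >> h.py <<'E'
def bottles(d):
    P=cloud(d); f=d["frame"].astype(int)
    reg=((P[...,2]>0.02)&(P[...,2]<0.07)&(f.max(2)-f.min(2)<45)).astype(np.uint8)
    n,l,st,c=cv2.connectedComponentsWithStats(reg); out=[]
    for i in range(1,n):
        if st[i,4]<300 : continue
        m=l==i; vv,uu=np.nonzero(m)
        wh=f[vv,uu].min(1)>120
        p=onz(d,np.c_[uu,vv],.035)[:,:2]
        c0=p.mean(0); e=np.linalg.svd(p-c0,full_matrices=False)[2][0]; a=(p-c0)@e
        if not .14<np.ptp(a)<.2: continue
        if wh.sum()<15: continue
        # band white near the middle; cap white at an end
        mid=a.min()/2+a.max()/2; band=wh&(abs(a-mid)<.03); cap=wh&(abs(a-mid)>.06)
        if band.sum()<15: continue
        b=onz(d,np.c_[uu,vv][band],.040)[:,:2]
        bc=(b.min(0)+b.max(0))/2; bm=b.mean(0)
        if cap.sum() and (a[cap].mean()<mid): e=-e
        out.append((bm,np.degrees(np.arctan2(e[1],e[0])),band.sum(),cap.sum()))
        print("bottle band",bm.round(4),"cap yaw",round(out[-1][1],1),"n",band.sum(),cap.sum(),"len",np.ptp(a).round(3))
    return out
E
python3 - <<'E'
from h import *
goal([.527,.145,.25],80)
bottles(img("top"))
d=img("top"); save(d,"t6")
E
```

```text
t 5.25 tcp [ 0.6048 -0.2718  0.3148] q [-0.53  0.29  1.28 -0.02  1.59  0.86] F [-0.2 -0.6  0.2] gap 0.0498
shift [  63.9 -424.1    3.5] turn [-160.1    0.5    1.8]
bottle band [0.5188 0.2703] cap yaw 7.8 n 130 32 len 0.174
bottle band [0.5193 0.1465] cap yaw -9.9 n 130 31 len 0.174
bottle band [0.5014 0.3831] cap yaw 14.4 n 133 33 len 0.174
```

View pics/t6.png

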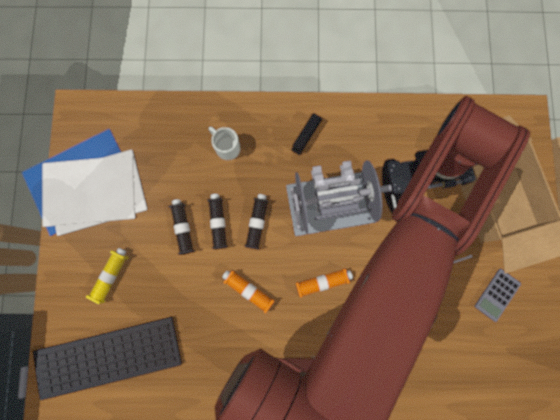

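>>> arm_command(
  increments=[
    [[0,-50,0],[-8.5,0,0]],
    [[0,-50,7],[-8.5,0,0]],
    [[0,-48,14],[-8.5,0,0]],
    [[0,-46,21],[-8.5,0,0]],
    [[0,-41,28],[-8.5,0,0]],
    [[0,-37,33],[-8.5,0,0]],
    [[0,-32,38],[-8.5,0,0]],
    [[0,-26,43],[-8.5,0,0]],
    [[0,-20,46],[-8.5,0,0]],
    [[0,0,0],[-8.5,0,0]],
  ],
  hand=87,
)

```text
t: 6.35
eef_pos: [0.286, -0.1789, 0.3315]
tcp_rot: [1.189, 1.216, -1.236]
ft_force: [1.3, -0.2, -0.1]
finger_gap: 0.087
```

```bash
python3 - <<'E'
from h import *
goal([.519,.1465,.30],80)
E
```

```text
t 6.35 tcp [ 0.286  -0.1789  0.3315] q [-0.77 -0.56  2.01 -0.03  1.7  -0.77] F [ 1.3 -0.2 -0.1] gap 0.087
shift [  21.1  232.9 -326.3] turn [-80.1  -0.3   1.7]
```

>>> arm_command(
  increments=[
    [[0,34,-47],[0,0,0]],
    [[0,34,-47],[0,0,0]],
    [[0,34,-47],[0,0,0]],
    [[0,34,-47],[0,0,0]],
    [[0,34,-47],[0,0,0]],
    [[0,34,-47],[0,0,0]],
    [[0,34,-47],[-8.5,0,0]],
    [[0,0,0],[-8.5,0,0]],
    [[0,0,0],[-8.5,0,0]],
    [[0,0,0],[-8.5,0,0]],
  ],
)

```text
t: 7.35
eef_pos: [0.5009, 0.1115, 0.3306]
tcp_rot: [0.746, 1.43, -0.796]
ft_force: [-0.8, 0.7, -0.2]
finger_gap: 0.0869
```

>>> arm_command(
  increments=[
    [[0,0,0],[-8.5,0,0]],
    [[0,0,0],[-8.5,0,0]],
    [[0,0,0],[-8.5,0,0]],
    [[0,0,0],[-8.5,0,0]],
    [[0,0,0],[-8.5,0,0]],
    [[0,0,0],[0,0,0]],
  ],
)

```text
t: 7.95
eef_pos: [0.5, 0.1107, 0.3371]
tcp_rot: [0.164, 1.571, -0.212]
ft_force: [0.5, 0.2, -0.5]
finger_gap: 0.0871
```

```bash
python3 - <<'E'
from h import *
d=img("wrist"); save(d,"w7"); goal([.519,.1465,.13],80)
E
```

```text
t 8.0 tcp [0.5001 0.1107 0.3373] q [ 0.08 -0.09  1.64 -0.03  1.6  -1.25] F [-0.3 -0.3  0.9] gap 0.087
shift [205.9  45.7  10.6] turn [-3.9 -0.3  1.8]
```

View pics/w7.png

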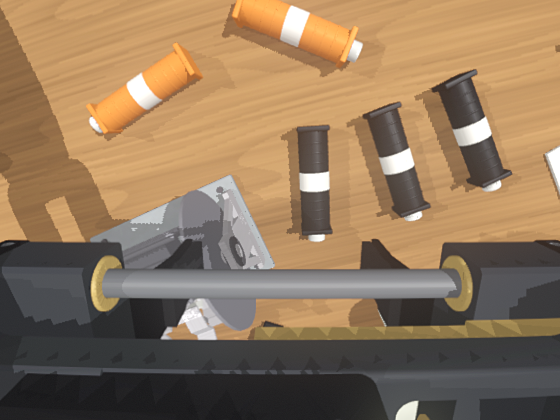

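>>> arm_command(
  increments=[
    [[30,46,10],[-3.9,0,1.8]],
    [[50,0,0],[0,0,0]],
    [[30,0,0],[0,0,0]],
    [[0,0,0],[0,0,0]],
  ],
)

```text
t: 8.4
eef_pos: [0.521, 0.1494, 0.2306]
tcp_rot: [0.152, 1.562, -0.148]
ft_force: [-0.2, 0.3, 0.3]
finger_gap: 0.087
```

```bash
python3 - <<'E'
from h import *
d=img("wrist"); save(d,"w8"); goal([.519,.1465,.13],80); bottles(d); bottles(img("top"))
E
```

```text
t 8.45 tcp [0.522  0.1494 0.2328] q [ 0.13  0.01  1.73  0.    1.39 -1.25] F [-1.1 -0.   0. ] gap 0.0866
shift [102.8  -3.8  -3. ] turn [-0.9  0.3 -0.2]
bottle band [0.5017 0.3778] cap yaw 14.3 n 1057 143 len 0.175
bottle band [0.5183 0.2683] cap yaw 8.0 n 971 149 len 0.174
bottle band [0.5186 0.1478] cap yaw -10.2 n 922 151 len 0.173
bottle band [0.5013 0.3833] cap yaw 14.4 n 132 33 len 0.174
```

View pics/w8.png

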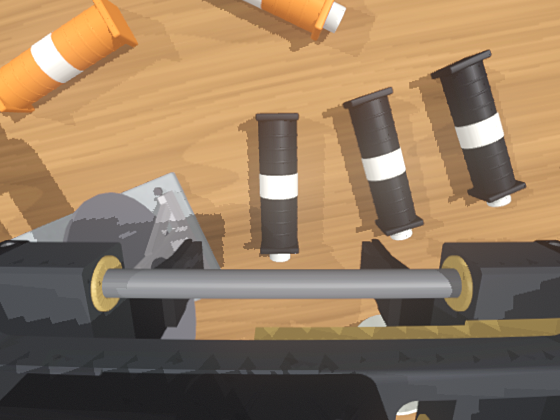

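>>> arm_command(
  increments=[
    [[50,-2,-3],[0,0,0]],
    [[50,0,0],[0,0,0]],
    [[40,0,0],[0,0,0]],
    [[20,0,0],[0,0,0]],
    [[0,0,0],[0,0,0]],
  ],
)

```text
t: 9.0
eef_pos: [0.5353, 0.1493, 0.088]
tcp_rot: [0.163, 1.528, -0.148]
ft_force: [-0.5, -0.2, 0.7]
finger_gap: 0.0868
```

```bash
python3 - <<'E'
from h import *
goal([.5185,.1475,.007],80)
E
```

```text
t 9.0 tcp [0.5353 0.1493 0.088 ] q [ 0.13  0.16  1.86  0.    1.08 -1.24] F [-0.5 -0.2  0.7] gap 0.0868
shift [ 80.3  -6.2 -19. ] turn [-1.4  2.  -0.7]
```

>>> arm_command(
  increments=[
    [[20,-5,-19],[-1.4,2,-0.7]],
    [[20,0,0],[0,0,0]],
    [[15,0,0],[0,0,0]],
    [[0,0,0],[0,0,0]],
  ],
)

```text
t: 9.4
eef_pos: [0.5204, 0.1488, 0.0378]
tcp_rot: [0.137, 1.559, -0.134]
ft_force: [-0.1, 0.1, 0.1]
finger_gap: 0.0869
```

```bash
python3 - <<'E'
from h import *
goal([.5185,.1475,.007],80)
E
```

```text
t 9.4 tcp [0.5204 0.1488 0.0378] q [ 0.13  0.23  1.89  0.    1.01 -1.27] F [-0.1  0.1  0.1] gap 0.0869
shift [30.7 -1.7 -1.9] turn [ 0.1  0.4 -0.2]
```

>>> arm_command(
  increments=[
    [[14,-2,-3],[0,0.6,0]],
    [[13,0,-1],[0,0,0]],
    [[4,0,0],[0,0,0]],
    [[0,0,0],[0,0,0]],
  ],
)

```text
t: 9.8
eef_pos: [0.5174, 0.1477, 0.0065]
tcp_rot: [0.139, 1.568, -0.133]
ft_force: [0.1, 1.1, 0.2]
finger_gap: 0.0872
```

>>> arm_command(
  increments=[
    [[0,0,0],[0,0,0]],
    [[0,0,0],[0,0,0]],
    [[0,0,0],[0,0,0]],
    [[0,0,0],[0,0,0]],
  ],
  hand=20,
)

```text
t: 10.2
eef_pos: [0.5184, 0.1479, 0.0075]
tcp_rot: [0.139, 1.566, -0.133]
ft_force: [-0.5, 0.2, -0.4]
finger_gap: 0.0632
```

```bash
python3 - <<'E'
from h import *
goal([.5185,.1475,.007],80)
E
```

```text
t 10.2 tcp [0.5184 0.1479 0.0075] q [ 0.13  0.28  1.9   0.    0.96 -1.27] F [-0.5  0.2 -0.4] gap 0.0632
shift [ 0.5 -0.3  0.2] turn [ 0.1  0.  -0.2]
```

>>> arm_command(
  increments=[
    [[0,0,0],[0,0,0]],
    [[0,0,0],[0,0,0]],
    [[0,0,0],[0,0,0]],
    [[0,0,0],[0,0,0]],
    [[0,0,0],[0,0,0]],
  ],
  hand=20,
)

```text
t: 10.7
eef_pos: [0.5188, 0.1479, 0.0081]
tcp_rot: [0.139, 1.565, -0.132]
ft_force: [0.3, 0.0, 0.8]
finger_gap: 0.0433
```

>>> arm_command(
  increments=[
    [[-20,0,0],[0,0,0]],
    [[-40,0,0],[0,0,0]],
    [[-40,0,0],[0,0,0]],
    [[-40,0,0],[0,0,0]],
    [[-40,0,0],[0,0,0]],
    [[-40,0,0],[0,0,0]],
    [[-40,0,0],[0,0,0]],
    [[-30,0,0],[0,0,0]],
  ],
)

```text
t: 11.5
eef_pos: [0.5124, 0.1461, 0.2994]
tcp_rot: [0.136, 1.584, -0.136]
ft_force: [0.5, -0.1, -1.1]
finger_gap: 0.0435
```

```bash
python3 - <<'E'
from h import *
d=img("wrist"); save(d,"w9")
goal(crp(0,0,.28),10.4)
E
```

```text
t 11.55 tcp [0.5145 0.1463 0.3051] q [ 0.13 -0.03  1.64  0.    1.54 -1.27] F [2.6 1.2 2.4] gap 0.0432
shift [  23.7 -226.5  115.2] turn [69.7 -0.5  0.3]
```

View pics/w9.png

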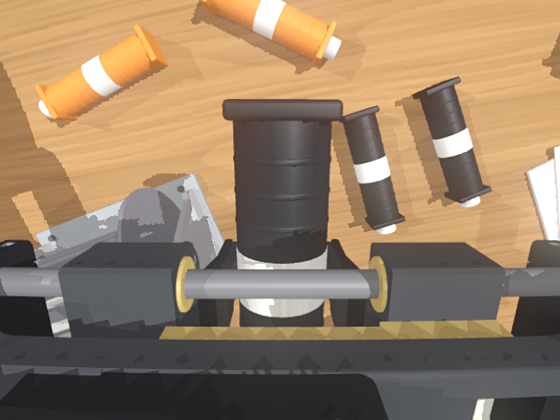

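>>> arm_command(
  increments=[
    [[0,0,0],[8,0,0]],
    [[0,0,0],[8,0,0]],
    [[0,0,0],[8,0,0]],
    [[0,0,0],[8,0,0]],
    [[0,0,0],[8,0,0]],
    [[0,0,0],[8,0,0]],
    [[0,0,0],[8,0,0]],
    [[0,0,0],[8,0,0]],
    [[0,0,0],[6,0,0]],
    [[0,0,0],[0,0,0]],
  ],
)

```text
t: 12.55
eef_pos: [0.5133, 0.1464, 0.3032]
tcp_rot: [1.112, 1.277, -1.122]
ft_force: [-0.1, -0.2, -1.7]
finger_gap: 0.0434
```

```bash
python3 - <<'E'
from h import *
goal(crp(0,0,.28),10.4)
E
```

```text
t 12.55 tcp [0.5133 0.1464 0.3032] q [ 0.13 -0.03  1.65  0.    1.54  0.  ] F [-0.1 -0.2 -1.7] gap 0.0434
shift [ 21.7  44.5 250.6] turn [-3.2 -0.3  0.6]
```

>>> arm_command(
  increments=[
    [[0,8,35],[-3,0,0.5]],
    [[0,8,45],[0,0,0]],
    [[0,8,45],[0,0,0]],
    [[0,8,45],[0,0,0]],
    [[0,8,40],[0,0,0]],
    [[0,4,30],[0,0,0]],
    [[0,0,0],[0,0,0]],
  ],
)

```text
t: 13.25
eef_pos: [0.6015, -0.0883, 0.2977]
tcp_rot: [1.055, 1.31, -1.055]
ft_force: [0.4, 0.1, -1.4]
finger_gap: 0.0433
```

```bash
python3 - <<'E'
from h import *
goal(crp(0,0,.26),10.4)
E
```

```text
t 13.25 tcp [ 0.6015 -0.0883  0.2977] q [-0.28  0.15  1.47  0.    1.53 -0.49] F [ 0.4  0.1 -1.4] gap 0.0433
shift [ 37.7 -14.    5.6] turn [ 1.6 -0.4  0.3]
```

>>> arm_command(
  increments=[
    [[12,-14,5.5],[1.6,-0.4,0.3]],
    [[12,0,0],[0,0,0]],
    [[10,0,0],[0,0,0]],
    [[0,0,0],[0,0,0]],
  ],
)

```text
t: 13.65
eef_pos: [0.5883, -0.0957, 0.2603]
tcp_rot: [1.07, 1.295, -1.07]
ft_force: [-1.1, 1.1, -1.1]
finger_gap: 0.0436
```

```bash
python3 - <<'E'
from h import *
goal(crp(-.001,0,.21),10.4)
s=img("side"); save(s,"s10",(200,150,400,330),4); d=img("wrist"); save(d,"w10")
section([(s,(255,0,0)),(img("top"),(0,0,255))],"sec4")
E
```

```text
t 13.65 tcp [ 0.5883 -0.0957  0.2603] q [-0.29  0.13  1.56  0.    1.46 -0.48] F [-1.1  1.1 -1.1] gap 0.0436
shift [50.3 -0.6  1. ] turn [ 0.4 -0.1  0.1]
```

View pics/s10.png

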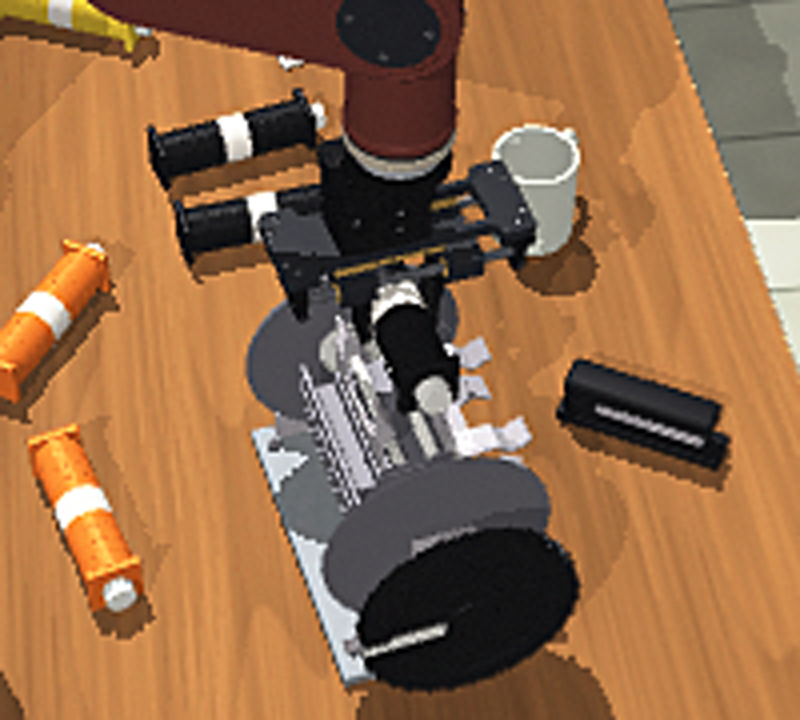

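View pics/w10.png

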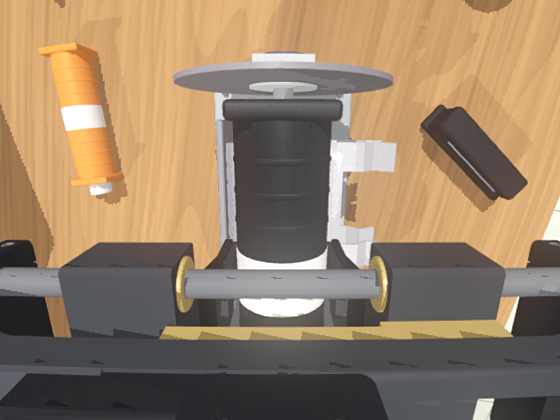

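View pics/sec4.png

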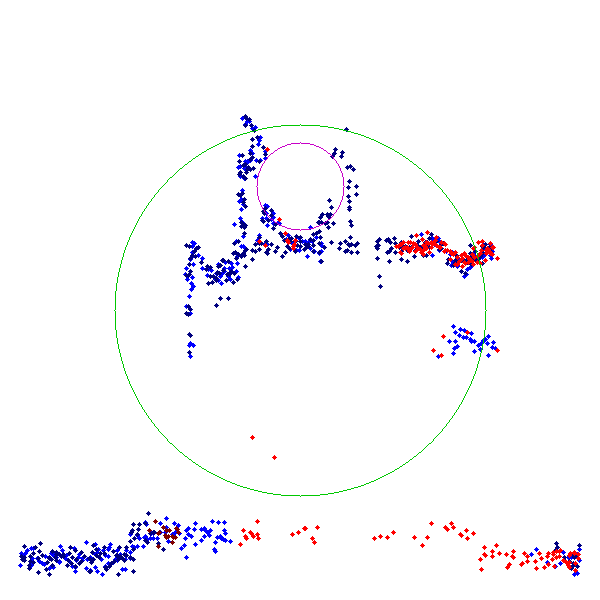

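>>> arm_command(
  increments=[
    [[15,-0.5,1],[0.4,0,0]],
    [[15,0,0],[0,0,0]],
    [[12,0,0],[0,0,0]],
    [[0,0,0],[0,0,0]],
  ],
)

```text
t: 14.2
eef_pos: [0.5902, -0.0963, 0.2184]
tcp_rot: [1.076, 1.287, -1.071]
ft_force: [-0.3, -0.7, -1.6]
finger_gap: 0.0432
```

```bash
python3 - <<'E'
from h import *
goal(crp(-.001,0,.172),10.4)
E
```

```text
t 14.2 tcp [ 0.5902 -0.0963  0.2184] q [-0.29  0.16  1.61  0.    1.37 -0.48] F [-0.3 -0.7 -1.6] gap 0.0432
shift [46.4 -2.6 -0.1] turn [ 0.   0.  -0.2]
```

>>> arm_command(
  increments=[
    [[10,-3,0],[0,0,0]],
    [[10,0,0],[0,0,0]],
    [[8,0,0],[0,0,0]],
  ],
)

```text
t: 14.5
eef_pos: [0.5911, -0.0978, 0.1957]
tcp_rot: [1.078, 1.277, -1.065]
ft_force: [-0.9, 0.4, 7.6]
finger_gap: 0.0435
```

>>> arm_command(
  increments=[
    [[8,0,0],[0,0,0]],
    [[8,0,0],[0,0,0]],
  ],
)

```text
t: 14.7
eef_pos: [0.5929, -0.0984, 0.182]
tcp_rot: [1.079, 1.271, -1.063]
ft_force: [-1.3, -0.7, 0.9]
finger_gap: 0.0432
```

```bash
python3 - <<'E'
from h import *
goal(crp(-.001,0,.172),10.4)
E
```

```text
t 14.7 tcp [ 0.5929 -0.0984  0.182 ] q [-0.3   0.18  1.65  0.    1.29 -0.48] F [-1.3 -0.7  0.9] gap 0.0432
shift [ 9.9 -4.9 -2.7] turn [ 0.   0.4 -1.1]
```

>>> arm_command(
  increments=[
    [[6,-3,-1],[0,0.4,-0.8]],
    [[6,0,0],[0,0,0]],
    [[4,0,0],[0,0,0]],
  ],
)

```text
t: 15.0
eef_pos: [0.5902, -0.098, 0.1711]
tcp_rot: [1.076, 1.286, -1.069]
ft_force: [-14.4, 4.8, 33.3]
finger_gap: 0.0435
```

```bash
python3 - <<'E'
from h import *
goal(crp(-.001,0,.172),10.4)
s=img("side"); save(s,"s11",(200,150,400,330),4); d=img("wrist"); save(d,"w11")
E
```

```text
t 15.0 tcp [ 0.5902 -0.098   0.1711] q [-0.3   0.19  1.66  0.    1.29 -0.48] F [-14.4   4.8  33.3] gap 0.0435
shift [-0.9 -2.1 -1.7] turn [ 0.1  0.  -0.3]
```

View pics/s11.png

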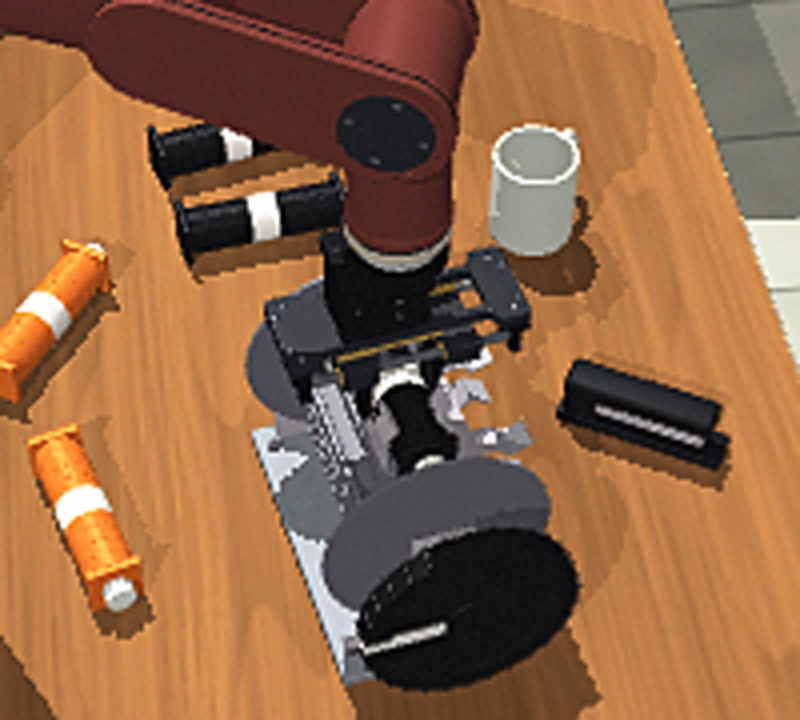

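View pics/w11.png

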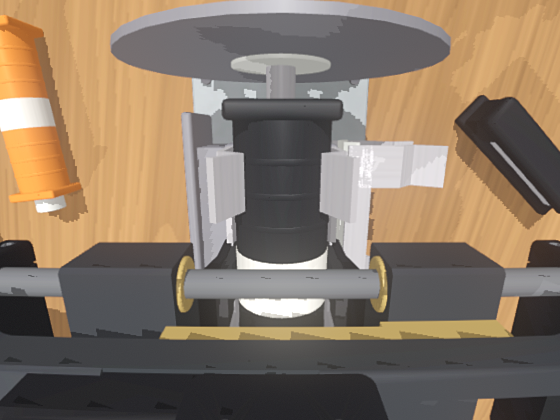

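>>> arm_command(
  increments=[
    [[-0.5,0,0],[0,0,0]],
    [[0,0,0],[0,0,0]],
    [[0,0,0],[0,0,0]],
    [[0,0,0],[0,0,0]],
  ],
  hand=62,
)

```text
t: 15.5
eef_pos: [0.5902, -0.0979, 0.1714]
tcp_rot: [1.076, 1.286, -1.069]
ft_force: [-0.2, -0.6, -0.1]
finger_gap: 0.0605
```

>>> arm_command(
  increments=[
    [[-10,0,0],[0,0,0]],
    [[-30,0,0],[0,0,0]],
    [[-40,0,0],[0,0,0]],
    [[-40,0,0],[0,0,0]],
    [[-30,0,0],[0,0,0]],
  ],
)

```text
t: 16.0
eef_pos: [0.5854, -0.0971, 0.3184]
tcp_rot: [1.073, 1.302, -1.078]
ft_force: [0.2, 0.4, -0.8]
finger_gap: 0.0619
```

```bash
python3 - <<'E'
from h import *
goal(crp(-.005,-.176,.28),-79.6)
s=img("side"); save(s,"s12",(200,150,400,330),4); d=img("wrist"); save(d,"w12")
section([(s,(255,0,0)),(img("top"),(0,0,255)),(d,(0,160,0))],"sec5")
E
```

```text
t 16.0 tcp [ 0.5854 -0.0971  0.3184] q [-0.3   0.11  1.47  0.    1.57 -0.48] F [ 0.2  0.4 -0.8] gap 0.0619
shift [ 37.1  -1.4 176.3] turn [90.1  0.1  0.8]
```

View pics/w12.png

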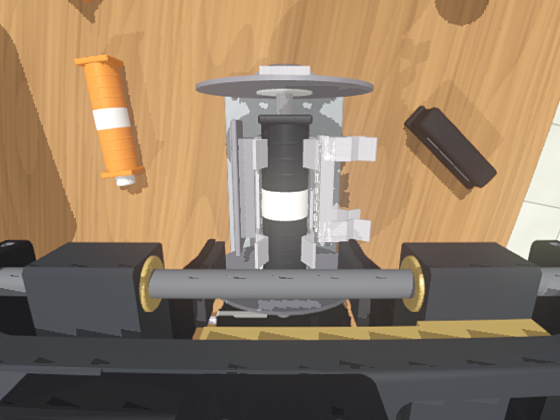

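View pics/sec5.png

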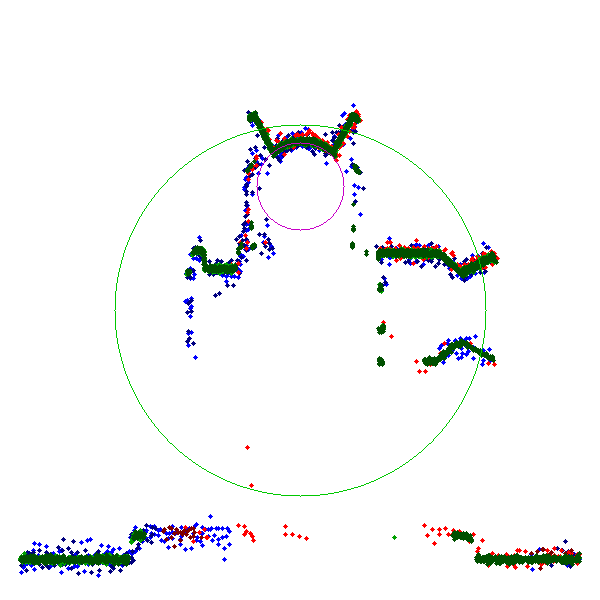

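>>> arm_command(
  increments=[
    [[0,0,0],[8.4,0,0]],
    [[0,0,0],[8.4,0,0]],
    [[0,0,0],[8.4,0,0]],
    [[0,0,0],[8.4,0,0]],
    [[0,0,0],[8.4,0,0]],
    [[0,0,0],[8.4,0,0]],
    [[0,0,0],[8.4,0,0]],
    [[0,0,0],[8.4,0,0]],
    [[0,0,0],[8.4,0,0]],
    [[0,0,0],[8.4,0,0]],
  ],
  hand=45,
)

```text
t: 17.15
eef_pos: [0.58, -0.0956, 0.3032]
tcp_rot: [2.063, 0.283, -2.125]
ft_force: [0.1, 0.4, -0.4]
finger_gap: 0.0451
```

```bash
python3 - <<'E'
from h import *
goal(crp(.12,-.176,.27),-79.6,0)
E
```

```text
t 17.15 tcp [ 0.58   -0.0956  0.3032] q [-0.3   0.12  1.49  0.    1.56  1.02] F [ 0.1  0.4 -0.4] gap 0.0451
shift [  26.4  187.7 -116.3] turn [4.1 1.6 1.1]
```

>>> arm_command(
  increments=[
    [[0,46,-28],[4,1.6,1]],
    [[0,46,-28],[0,0,0]],
    [[0,46,-28],[0,0,0]],
    [[0,40,-24],[0,0,0]],
    [[0,10,-8],[0,-8.5,0]],
    [[0,0,0],[0,-8.5,0]],
    [[0,0,0],[0,-8.5,0]],
    [[0,0,0],[0,-8.5,0]],
    [[0,0,0],[0,-8.5,0]],
    [[0,0,0],[0,0,0]],
  ],
)

```text
t: 18.15
eef_pos: [0.6951, -0.252, 0.2669]
tcp_rot: [1.27, 0.135, -2.694]
ft_force: [-0.2, -0.4, -3.5]
finger_gap: 0.0452
```

```bash
cat >> h.py <<'E'
def wg(r,deg):
    a=np.radians(deg); goal(crp(r*np.sin(a),-.176,.125+r*np.cos(a)),-79.6,deg)
E
python3 - <<'E'
from h import *
wg(.15,45)
E
```

```text
t 18.15 tcp [ 0.6951 -0.252   0.2669] q [-0.32  1.23  0.1  -0.45  2.39  0.82] F [-0.2 -0.4 -3.5] gap 0.0452
shift [  8.9   4.4 -45.6] turn [ 0.6 -5.6  0.5]
```

>>> arm_command(
  increments=[
    [[-10,4,0],[0,8,0]],
    [[0,0,0],[0,8,0]],
    [[0,0,0],[0,4,0]],
  ],
)

```text
t: 18.45
eef_pos: [0.7057, -0.2552, 0.2529]
tcp_rot: [1.673, 0.184, -2.484]
ft_force: [-0.1, -0.7, 0.5]
finger_gap: 0.0455
```

```bash
python3 - <<'E'
from h import *
wg(.125,20)
E
```

```text
t 18.45 tcp [ 0.7057 -0.2552  0.2529] q [-0.37  0.86  0.63 -0.2   1.98  0.96] F [-0.1 -0.7  0.5] gap 0.0455
shift [26.  -1.1 36.5] turn [0.7 2.  1.1]
```

>>> arm_command(
  increments=[
    [[20,-1,36],[0,2,1]],
    [[6,0,4],[0,0,0]],
    [[0,0,0],[0,0,0]],
  ],
)

```text
t: 18.75
eef_pos: [0.6641, -0.2625, 0.2462]
tcp_rot: [1.725, 0.171, -2.445]
ft_force: [0.8, -0.8, 0.3]
finger_gap: 0.0455
```

```bash
python3 - <<'E'
from h import *
wg(.063,20)
E
```

```text
t 18.75 tcp [ 0.6641 -0.2625  0.2462] q [-0.4   0.7   0.88 -0.19  1.85  0.96] F [ 0.8 -0.8  0.3] gap 0.0455
shift [65.9 -0.3  0.5] turn [ 0.3 -0.5  0.5]
```

>>> arm_command(
  increments=[
    [[25,0,0],[0,0,0]],
    [[25,0,0],[0,0,0]],
    [[15,0,0],[0,0,0]],
    [[0,0,0],[0,0,0]],
  ],
)

```text
t: 19.15
eef_pos: [0.6505, -0.2688, 0.1938]
tcp_rot: [1.759, 0.155, -2.421]
ft_force: [1.0, -0.3, -0.2]
finger_gap: 0.0448
```

```bash
python3 - <<'E'
from h import *
wg(.063,20)
E
```

```text
t 19.15 tcp [ 0.6505 -0.2688  0.1938] q [-0.42  0.66  1.03 -0.18  1.71  0.97] F [ 1.  -0.3 -0.2] gap 0.0448
shift [11.7 -4.6  4.7] turn [-0.2 -2.  -0. ]
```

>>> arm_command(
  increments=[
    [[12,-5,4],[0,-2,0]],
    [[4,0,0],[0,0,0]],
    [[0,0,0],[0,0,0]],
  ],
)

```text
t: 19.45
eef_pos: [0.6444, -0.2662, 0.1837]
tcp_rot: [1.724, 0.145, -2.443]
ft_force: [0.5, -0.1, 0.6]
finger_gap: 0.0446
```

>>> arm_command(
  increments=[
    [[0,0,0],[0,0,0]],
    [[0,0,0],[0,0,0]],
    [[0,0,0],[0,0,0]],
    [[0,0,0],[0,0,0]],
    [[0,0,0],[0,0,0]],
  ],
  hand=5,
)

```text
t: 19.95
eef_pos: [0.6456, -0.264, 0.1851]
tcp_rot: [1.726, 0.15, -2.442]
ft_force: [-0.9, -1.5, -0.4]
finger_gap: 0.02
```

```bash
python3 - <<'E'
from h import *
wg(.063,20)
E
```

```text
t 19.95 tcp [ 0.6456 -0.264   0.1851] q [-0.41  0.67  1.03 -0.19  1.72  0.98] F [-0.9 -1.5 -0.4] gap 0.02
shift [2.2 1.  3.5] turn [-0.3 -0.5 -0.1]
```

Now stroke −50°.

>>> arm_command(
  increments=[
    [[0.5,0,9],[0,8,0]],
    [[0.5,0,9],[0,8,0]],
    [[0.5,0,9],[0,8,0]],
  ],
)

```text
t: 20.25
eef_pos: [0.6272, -0.2674, 0.1851]
tcp_rot: [2.225, 0.199, -2.025]
ft_force: [0.0, 3.9, -2.6]
finger_gap: 0.0201
```

```bash
python3 - <<'E'
from h import *
wg(.063,-4)
E
```

```text
t 20.25 tcp [ 0.6272 -0.2674  0.1851] q [-0.55  0.32  1.48  0.06  1.27  0.82] F [ 0.   3.9 -2.6] gap 0.0201
shift [-3.8  1.  11. ] turn [ 0.1 -1.4 -0.3]
```

>>> arm_command(
  increments=[
    [[0,0,13],[0,7,0]],
    [[0.5,0,11],[0,8,0]],
    [[0.5,0,11],[0,8,0]],
  ],
)

```text
t: 20.55
eef_pos: [0.5984, -0.2728, 0.1811]
tcp_rot: [2.628, 0.226, -1.515]
ft_force: [15.4, 11.1, -14.4]
finger_gap: 0.0196
```

```bash
python3 - <<'E'
from h import *
wg(.063,-28)
E
```

```text
t 20.55 tcp [ 0.5984 -0.2728  0.1811] q [-0.76  0.06  1.88  0.52  0.94  0.37] F [ 15.4  11.1 -14.4] gap 0.0196
shift [-3.2  0.9  6.5] turn [ 0.2 -2.  -0.7]
```

>>> arm_command(
  increments=[
    [[0,0,12],[0,6,0]],
    [[0,0,11],[0,7,0]],
    [[0,0,2],[0,0,0]],
  ],
)

```text
t: 20.85
eef_pos: [0.5777, -0.2766, 0.1669]
tcp_rot: [2.808, 0.23, -1.202]
ft_force: [23.4, -2.7, -19.6]
finger_gap: 0.0196
```

```bash
python3 - <<'E'
from h import *
wg(.063,-42)
d=img("side"); t=img("top"); w=img("wrist")
section([(d,(255,0,0)),(t,(0,0,255)),(w,(0,160,0))],"sec6"); save(d,"s13",(200,150,400,330),4)
E
```

```text
t 20.85 tcp [ 0.5777 -0.2766  0.1669] q [-0.91  0.01  2.06  0.9   0.88 -0.04] F [ 23.4  -2.7 -19.6] gap 0.0196
shift [-2.6  0.9 -4.3] turn [-0.  -1.6 -1. ]
```

View pics/sec6.png

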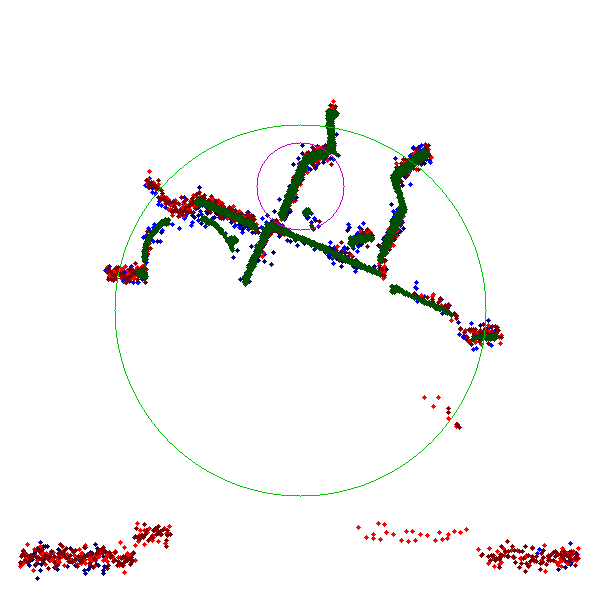

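View pics/s13.png

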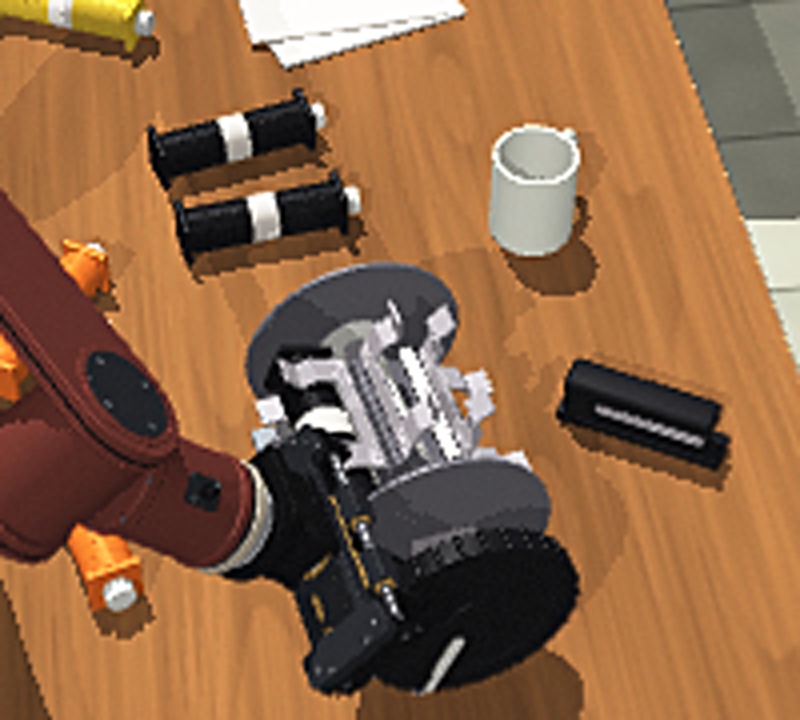

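>>> arm_command(
  increments=[
    [[0.5,0,8],[0,7,0]],
    [[0.5,0,9],[0,7,0]],
  ],
)

```text
t: 21.2
eef_pos: [0.5709, -0.2778, 0.1594]
tcp_rot: [2.939, 0.255, -0.855]
ft_force: [32.7, 11.4, -20.0]
finger_gap: 0.0198
```

```bash
python3 - <<'E'
from h import *
wg(.063,-60)
E
```

```text
t 21.2 tcp [ 0.5709 -0.2778  0.1594] q [-1.03  0.06  2.17  1.28  0.96 -0.49] F [ 32.7  11.4 -20. ] gap 0.0198
shift [-2.   0.9  4.7] turn [ 1.   2.5 -0.7]
```

>>> arm_command(
  increments=[
    [[3,0,8],[0,5,0]],
    [[2,0,4],[0,3,0]],
  ],
)

```text
t: 21.4
eef_pos: [0.5672, -0.2785, 0.1496]
tcp_rot: [3.005, 0.263, -0.63]
ft_force: [-30.5, 6.0, 16.4]
finger_gap: 0.0201
```

```bash
python3 - <<'E'
from h import *
wg(.063,-66)
d=img("side"); t=img("top"); w=img("wrist")
section([(d,(255,0,0)),(t,(0,0,255)),(w,(0,160,0))],"sec7")
E
```

```text
t 21.4 tcp [ 0.5672 -0.2785  0.1496] q [-1.1   0.17  2.2   1.47  1.07 -0.74] F [-30.5   6.   16.4] gap 0.0201
shift [-3.5  1.   0.5] turn [ 1.2 -0.2 -0.6]
```

View pics/sec7.png

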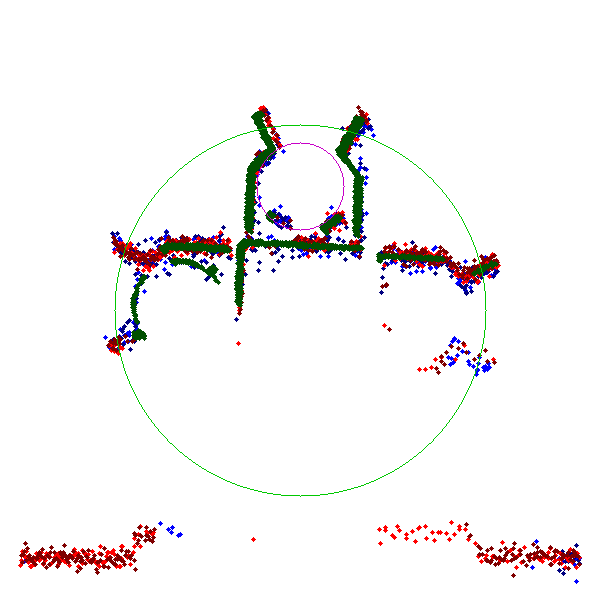

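>>> arm_command(
  increments=[
    [[-1,0,3],[0,3,0]],
    [[0,0,1],[0,0,0]],
  ],
)

```text
t: 21.75
eef_pos: [0.5647, -0.2788, 0.1457]
tcp_rot: [3.026, 0.267, -0.556]
ft_force: [0.2, 1.3, -0.9]
finger_gap: 0.0199
```

```bash
cat >> h.py <<'E'
def jawmid():
    # centre of jaw tips/near top from clouds: lateral extents per height in cradle frame, using wrist+side+top
    C=np.vstack([tocr(cloud(img(n)).reshape(-1,3)) for n in ("side","top","wrist")])
    m=(abs(abs(C[:,1])-.045)<.010)
    for lo,hi in ((.17,.185),(.20,.206),(.21,.22),(.222,.232)):
        x=C[m&(C[:,2]>lo)&(C[:,2]<hi)&(abs(C[:,0])<.045)][:,0]
        L=x[x<-.01];Rr=x[x>.01]
        if len(L)>3 and len(Rr)>3: print(lo,hi,"L",np.median(L).round(4),"R",np.median(Rr).round(4),"mid",((np.median(L)+np.median(Rr))/2).round(4),"deg",np.degrees((np.median(L)+np.median(Rr))/2/((lo+hi)/2-.125)).round(1),len(L),len(Rr))
E
python3 - <<'E'
from h import *
wg(.063,-68); jawmid()
E
```

```text
t 21.75 tcp [ 0.5647 -0.2788  0.1457] q [-1.12  0.21  2.21  1.52  1.12 -0.81] F [ 0.2  1.3 -0.9] gap 0.0199
shift [-2.7  1.1 -2.1] turn [ 1.1 -1.1 -0.5]
0.17 0.185 L -0.0273 R 0.0265 mid -0.0004 deg -0.4 844 740
0.2 0.206 L -0.0193 R 0.018 mid -0.0006 deg -0.5 456 248
0.21 0.22 L -0.0229 R 0.0224 mid -0.0003 deg -0.2 604 638
0.222 0.232 L -0.0239 R 0.0259 mid 0.001 deg 0.6 41 29
```

>>> arm_command(
  increments=[
    [[0,0,0],[0,0,0]],
    [[0,0,0],[0,0,0]],
    [[0,0,0],[0,0,0]],
    [[-25,0,0],[0,0,0]],
    [[-30,0,-10],[0,0,0]],
    [[-20,0,-30],[0,-6,0]],
    [[0,0,-30],[0,-8.5,0]],
    [[0,0,-20],[0,-8.5,0]],
    [[0,0,0],[0,-8.5,0]],
    [[0,0,0],[0,-8.5,0]],
  ],
  hand=45,
)

```text
t: 22.9
eef_pos: [0.5264, -0.2857, 0.2491]
tcp_rot: [2.634, 0.213, -1.491]
ft_force: [-1.4, -0.1, 0.3]
finger_gap: 0.0447
```

```bash
python3 - <<'E'
from h import *
goal([.518,.269,.3],97.9)
goal([.518,.269,.3],-79.6); jawmid()
E
```

```text
t 22.9 tcp [ 0.5264 -0.2857  0.2491] q [-0.89 -0.15  1.94  0.51  1.1   0.32] F [-1.4 -0.1  0.3] gap 0.0447
shift [  -9.8 -546.3 -108.5] turn [-171.2    1.2  -47.3]
t 22.9 tcp [ 0.5264 -0.2857  0.2491] q [-0.89 -0.15  1.94  0.51  1.1   0.32] F [-1.4 -0.1  0.3] gap 0.0447
shift [  -9.8 -546.3 -108.5] turn [ -0.  -30.8  -1.4]
0.17 0.185 L -0.0268 R 0.0264 mid -0.0002 deg -0.2 512 644
0.2 0.206 L -0.0201 R 0.0178 mid -0.0012 deg -0.9 258 103
0.21 0.22 L -0.0202 R 0.0224 mid 0.0011 deg 0.7 83 549
0.222 0.232 L -0.0241 R 0.0259 mid 0.0009 deg 0.5 43 40
```

>>> arm_command(
  increments=[
    [[-30,0,0],[0,-8.2,0]],
    [[-30,0,0],[0,-8.2,0]],
    [[-20,0,0],[0,-8.2,0]],
    [[0,-30,0],[0,-8.2,0]],
    [[0,-48,0],[0,0,0]],
    [[0,-48,0],[0,0,0]],
    [[0,-48,0],[0,0,0]],
    [[0,-48,0],[0,0,0]],
    [[0,-48,0],[0,0,0]],
    [[0,-48,0],[0,0,0]],
  ],
  hand=87,
)

```text
t: 24.05
eef_pos: [0.4191, 0.0389, 0.2956]
tcp_rot: [2.077, 0.268, -2.214]
ft_force: [1.0, 0.1, 0.8]
finger_gap: 0.0871
```

>>> arm_command(
  increments=[
    [[0,-48,0],[0,0,0]],
    [[0,-48,0],[0,0,0]],
    [[0,-48,0],[0,0,0]],
    [[0,-40,0],[-8.5,0,0]],
    [[0,0,0],[-8.5,0,0]],
    [[0,0,0],[-8.5,0,0]],
    [[0,0,0],[-8.5,0,0]],
    [[0,0,0],[-8.5,0,0]],
    [[0,0,0],[-8.5,0,0]],
    [[0,0,0],[-8.5,0,0]],
  ],
)

```text
t: 25.05
eef_pos: [0.3599, 0.2329, 0.282]
tcp_rot: [1.435, 1.214, -1.517]
ft_force: [0.6, -0.4, 0.3]
finger_gap: 0.0871
```

>>> arm_command(
  increments=[
    [[0,0,0],[-8.5,0,0]],
    [[0,0,0],[-8.5,0,0]],
    [[0,0,0],[-8.5,0,0]],
    [[0,0,0],[-8.5,0,0]],
    [[0,0,0],[-8.5,0,0]],
    [[0,0,0],[-8.5,0,0]],
    [[0,0,0],[-8.5,0,0]],
    [[0,0,0],[-8.5,0,0]],
    [[0,0,0],[-8.5,0,0]],
    [[0,0,0],[-8.5,0,0]],
  ],
)

```text
t: 26.05
eef_pos: [0.3405, 0.2341, 0.2553]
tcp_rot: [0.411, 1.77, -0.222]
ft_force: [0.2, 0.5, -0.5]
finger_gap: 0.0865
```

```bash
python3 - <<'E'
from h import *
d=img("wrist"); save(d,"w14"); bottles(d)
goal([.518,.269,.3],97.9)
E
```

```text
t 26.1 tcp [0.3401 0.2339 0.2548] q [ 0.24 -0.24  1.94  0.2   1.59 -0.96] F [ 0.4 -0.3 -1.4] gap 0.0871
shift [-72.8 103.8 137.3] turn [-29.9 -12.4  -7.6]
```

View pics/w14.png

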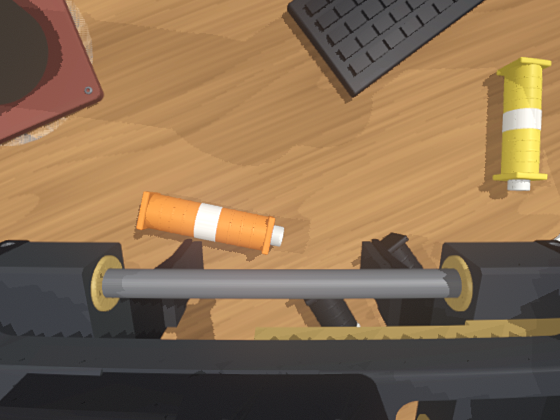

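>>> arm_command(
  increments=[
    [[0,10,10],[-7.5,-3,-2]],
    [[0,15,15],[-7.5,-3,-2]],
    [[-10,20,20],[-7.5,-3,-2]],
    [[-10,20,20],[-7.5,-3,-2]],
    [[0,0,0],[0,0,0]],
  ],
)

```text
t: 26.6
eef_pos: [0.4103, 0.2861, 0.2575]
tcp_rot: [-0.107, 1.597, 0.121]
ft_force: [-0.2, -0.4, -0.2]
finger_gap: 0.0866
```

```bash
python3 - <<'E'
from h import *
goal([.518,.269,.25],97.9)
E
```

```text
t 26.6 tcp [0.4103 0.2861 0.2575] q [ 0.44 -0.09  1.78  0.02  1.47 -1.28] F [-0.2 -0.4 -0.2] gap 0.0866
shift [  4.2 -32.5 104.3] turn [ 0.4 -1.7 -0.6]
```

>>> arm_command(
  increments=[
    [[0,-15,40],[0,-1.5,-0.5]],
    [[0,-12,40],[0,0,0]],
    [[0,-3,22],[0,0,0]],
    [[0,0,0],[0,0,0]],
  ],
)

```text
t: 27.0
eef_pos: [0.5112, 0.2683, 0.2465]
tcp_rot: [-0.096, 1.593, 0.116]
ft_force: [0.4, 0.7, -0.5]
finger_gap: 0.0869
```

```bash
python3 - <<'E'
from h import *
d=img("wrist"); save(d,"w15"); bottles(d)
goal([.518,.269,.1],97.9)
E
```

```text
bottle band [0.501  0.3815] cap yaw 14.6 n 824 0 len 0.164
bottle band [0.5178 0.2719] cap yaw 7.7 n 829 138 len 0.173
t 27.05 tcp [0.5098 0.2682 0.2462] q [ 0.34  0.1   1.61  0.02  1.45 -1.37] F [-0.7 -0.6 -0.4] gap 0.0864
shift [145.9  -2.3  11.8] turn [-0.2 -1.4 -0.8]
```

View pics/w15.png

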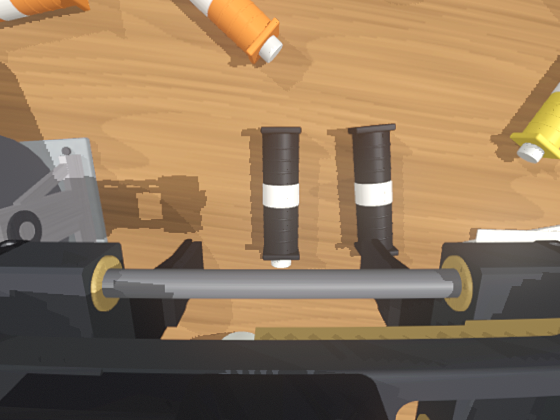

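>>> arm_command(
  increments=[
    [[35,0,9],[0,-1.4,-0.8]],
    [[35,0,-2],[0,0,0]],
    [[35,0,-2],[0,0,0]],
    [[30,0,-2],[0,0,0]],
    [[25,0,-2],[0,0,0]],
    [[0,0,0],[0,0,0]],
  ],
)

```text
t: 27.65
eef_pos: [0.4972, 0.2661, 0.0774]
tcp_rot: [-0.088, 1.585, 0.102]
ft_force: [-1.5, -1.0, -0.6]
finger_gap: 0.0869
```

```bash
python3 - <<'E'
from h import *
goal([.518,.271,.007],97.8)
E
```

```text
t 27.65 tcp [0.4972 0.2661 0.0774] q [ 0.34  0.23  1.8   0.01  1.12 -1.35] F [-1.5 -1.  -0.6] gap 0.0869
shift [70.1  1.7 22.3] turn [-0.9 -0.9 -0.6]
```

>>> arm_command(
  increments=[
    [[20,2,18],[-0.9,-0.9,-0.6]],
    [[20,0,5],[0,0,0]],
    [[15,0,0],[0,0,0]],
    [[0,0,0],[0,0,0]],
  ],
)

```text
t: 28.05
eef_pos: [0.5171, 0.2711, 0.024]
tcp_rot: [-0.101, 1.57, 0.106]
ft_force: [-0.1, 0.1, -0.2]
finger_gap: 0.0867
```

```bash
python3 - <<'E'
from h import *
goal([.518,.271,.007],97.8)
E
```

```text
t 28.05 tcp [0.5171 0.2711 0.024 ] q [ 0.35  0.35  1.78  0.    1.02 -1.36] F [-0.1  0.1 -0.2] gap 0.0867
shift [17.  -0.2  0.9] turn [-0.2 -0.1 -0.2]
```

>>> arm_command(
  increments=[
    [[12,0,1],[0,0,0]],
    [[6,0,0],[0,0,0]],
    [[0,0,0],[0,0,0]],
  ],
)

```text
t: 28.35
eef_pos: [0.5188, 0.2718, 0.0076]
tcp_rot: [-0.099, 1.567, 0.107]
ft_force: [-0.7, -0.2, 0.1]
finger_gap: 0.0869
```

>>> arm_command(
  increments=[
    [[0,0,0],[0,0,0]],
    [[0,0,0],[0,0,0]],
    [[0,0,0],[0,0,0]],
    [[0,0,0],[0,0,0]],
    [[0,0,0],[0,0,0]],
    [[0,0,0],[0,0,0]],
    [[0,0,0],[0,0,0]],
    [[0,0,0],[0,0,0]],
    [[0,0,0],[0,0,0]],
  ],
  hand=20,
)

```text
t: 29.25
eef_pos: [0.5201, 0.2724, 0.0097]
tcp_rot: [-0.098, 1.564, 0.108]
ft_force: [-0.2, 0.1, 0.9]
finger_gap: 0.0431
```

>>> arm_command(
  increments=[
    [[-20,0,0],[0,0,0]],
    [[-40,0,0],[0,0,0]],
    [[-40,0,0],[0,0,0]],
    [[-40,0,0],[0,0,0]],
    [[-40,0,0],[0,0,0]],
    [[-40,0,0],[0,0,0]],
    [[-40,0,0],[0,0,0]],
    [[-30,0,0],[0,0,0]],
  ],
)

```text
t: 30.05
eef_pos: [0.5132, 0.2685, 0.2989]
tcp_rot: [-0.103, 1.586, 0.103]
ft_force: [0.3, 0.2, -0.7]
finger_gap: 0.0434
```

```bash
python3 - <<'E'
from h import *
d=img("wrist"); save(d,"w16")
goal(crp(0,0,.28),10.4)
E
```

```text
t 30.1 tcp [0.5152 0.2692 0.3047] q [ 0.34  0.08  1.53  0.    1.54 -1.36] F [1.7 1.1 2.6] gap 0.0431
shift [  23.4 -372.2   25.4] turn [87.1 -0.6  0.3]
```

View pics/w16.png

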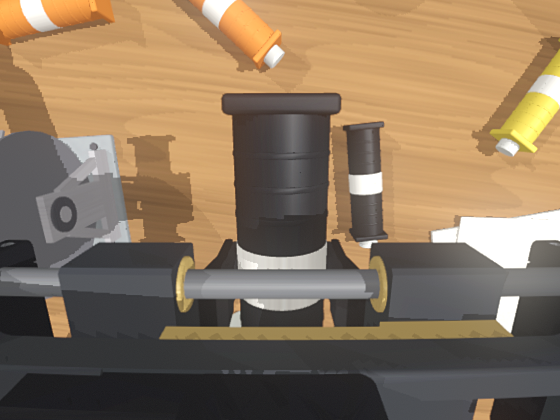

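>>> arm_command(
  increments=[
    [[0,0,0],[8.3,0,0]],
    [[0,0,0],[8.3,0,0]],
    [[0,0,0],[8.3,0,0]],
    [[0,0,0],[8.3,0,0]],
    [[0,0,0],[8.3,0,0]],
    [[0,0,0],[8.3,0,0]],
    [[0,0,0],[8.3,0,0]],
    [[0,0,0],[8.3,0,0]],
    [[0,0,0],[8.3,0,0]],
    [[0,0,0],[8.3,0,0]],
  ],
)

```text
t: 31.1
eef_pos: [0.5133, 0.2688, 0.2991]
tcp_rot: [1.051, 1.311, -1.068]
ft_force: [0.3, 0.8, -2.4]
finger_gap: 0.0436
```

```bash
python3 - <<'E'
from h import *
goal(crp(0,0,.28),10.4)
E
```

```text
t 31.1 tcp [0.5133 0.2688 0.2991] q [0.34 0.08 1.54 0.01 1.54 0.14] F [ 0.3  0.8 -2.4] gap 0.0436
shift [1.79e+01 1.00e-01 3.73e+02] turn [ 1.3 -0.2  0.9]
```

>>> arm_command(
  increments=[
    [[0,0,35],[1,0,0.5]],
    [[0,0,45],[0,0,0]],
    [[0,0,45],[0,0,0]],
    [[0,0,45],[0,0,0]],
    [[0,0,45],[0,0,0]],
    [[0,0,45],[0,0,0]],
    [[0,0,45],[0,0,0]],
    [[0,0,40],[0,0,0]],
    [[0,0,15],[0,0,0]],
    [[0,0,0],[0,0,0]],
  ],
)

```text
t: 32.1
eef_pos: [0.5773, -0.0965, 0.2858]
tcp_rot: [1.066, 1.309, -1.083]
ft_force: [-0.0, 0.2, -2.6]
finger_gap: 0.0431
```

```bash
python3 - <<'E'
from h import *
goal(crp(0,0,.25),10.4)
E
```

```text
t 32.1 tcp [ 0.5773 -0.0965  0.2858] q [-0.3   0.11  1.54 -0.    1.52 -0.48] F [-0.   0.2 -2.6] gap 0.0431
shift [35.6 12.   2.4] turn [ 0.2 -0.4  1.1]
```

>>> arm_command(
  increments=[
    [[10,11,2],[0,0,1]],
    [[12,1,0],[0,0,0]],
    [[12,0,0],[0,0,0]],
    [[12,0,0],[0,0,0]],
    [[12,0,0],[0,0,0]],
    [[8,0,0],[0,0,0]],
    [[0,0,0],[0,0,0]],
  ],
)

```text
t: 32.8
eef_pos: [0.5867, -0.0893, 0.2121]
tcp_rot: [1.073, 1.306, -1.068]
ft_force: [-0.6, 0.3, -1.2]
finger_gap: 0.0434
```

```bash
python3 - <<'E'
from h import *
goal(crp(0,0,.172),10.4)
d=img("wrist"); save(d,"w17")
E
```

```text
t 32.8 tcp [ 0.5867 -0.0893  0.2121] q [-0.29  0.16  1.61  0.01  1.38 -0.48] F [-0.6  0.3 -1.2] gap 0.0434
shift [40.   0.9  7.9] turn [ 0.5 -0.7  0.3]
```

View pics/w17.png

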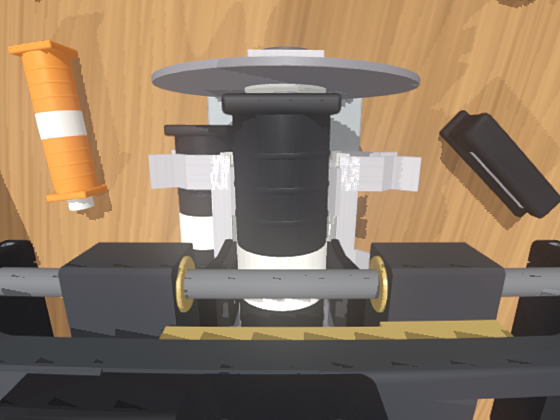

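>>> arm_command(
  increments=[
    [[8,1,8],[0.5,-0.7,0]],
    [[10,0,0],[0,0,0]],
    [[8,0,0],[0,0,0]],
  ],
)

```text
t: 33.15
eef_pos: [0.595, -0.0986, 0.1947]
tcp_rot: [1.076, 1.277, -1.073]
ft_force: [-1.9, 2.2, 6.4]
finger_gap: 0.0434
```

```bash
python3 - <<'E'
from h import *
goal(crp(0,0,.173),10.4)
E
```

```text
t 33.15 tcp [ 0.595  -0.0986  0.1947] q [-0.29  0.18  1.63 -0.    1.32 -0.47] F [-1.9  2.2  6.4] gap 0.0434
shift [21.6 -6.  -3.4] turn [-0.1  0.4 -0.5]
```

>>> arm_command(
  increments=[
    [[1,-6,-3],[0,0.4,-0.5]],
    [[9,-1,0],[0,0,0]],
    [[8,-1,0],[0,0,0]],
  ],
)

```text
t: 33.45
eef_pos: [0.5889, -0.0996, 0.179]
tcp_rot: [1.077, 1.279, -1.075]
ft_force: [0.7, 0.2, -2.3]
finger_gap: 0.0433
```

```bash
python3 - <<'E'
from h import *
goal(crp(0,0,.173),10.4)
E
```

```text
t 33.45 tcp [ 0.5889 -0.0996  0.179 ] q [-0.3   0.18  1.65 -0.    1.3  -0.48] F [ 0.7  0.2 -2.3] gap 0.0433
shift [ 6.   0.4 -3.1] turn [-0.2  0.3 -0.3]
```

>>> arm_command(
  increments=[
    [[5,0,-2],[0,0,0]],
    [[5,0,0],[0,0,0]],
    [[2,0,0],[0,0,0]],
  ],
)

```text
t: 33.75
eef_pos: [0.5898, -0.0982, 0.1732]
tcp_rot: [1.077, 1.275, -1.073]
ft_force: [-3.4, -1.8, 4.2]
finger_gap: 0.0436
```

>>> arm_command(
  increments=[
    [[-0.5,0,0],[0,0,0]],
    [[0,0,0],[0,0,0]],
    [[0,0,0],[0,0,0]],
    [[0,0,0],[0,0,0]],
  ],
  hand=62,
)

```text
t: 34.15
eef_pos: [0.5888, -0.0974, 0.1718]
tcp_rot: [1.076, 1.278, -1.074]
ft_force: [0.3, -1.1, 0.6]
finger_gap: 0.0606
```

>>> arm_command(
  increments=[
    [[-10,0,0],[0,0,0]],
    [[-30,0,0],[0,0,0]],
    [[-40,0,0],[0,0,0]],
    [[-40,0,0],[0,0,0]],
    [[-30,0,0],[0,0,0]],
  ],
)

```text
t: 34.65
eef_pos: [0.5838, -0.0954, 0.3198]
tcp_rot: [1.073, 1.293, -1.082]
ft_force: [1.6, -0.6, 0.7]
finger_gap: 0.062
```

```bash
python3 - <<'E'
from h import *
goal(crp(.0,-.176,.28),-79.6)
s=img("side"); d=img("wrist"); save(d,"w18")
section([(s,(255,0,0)),(img("top"),(0,0,255)),(d,(0,160,0))],"sec8")
E
```

```text
t 34.65 tcp [ 0.5838 -0.0954  0.3198] q [-0.29  0.1   1.48 -0.    1.57 -0.47] F [ 1.6 -0.6  0.7] gap 0.062
shift [ 39.7   5.6 177.9] turn [89.8  0.3  0.3]
```

View pics/w18.png

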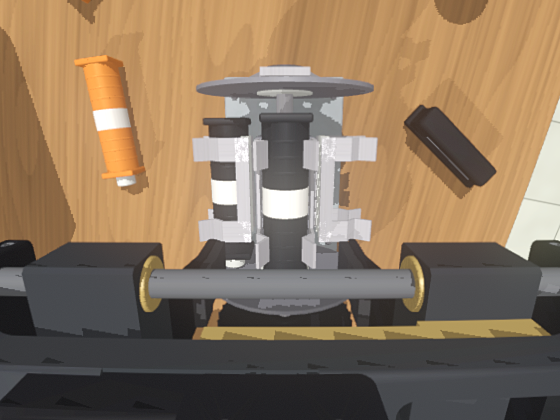

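View pics/sec8.png

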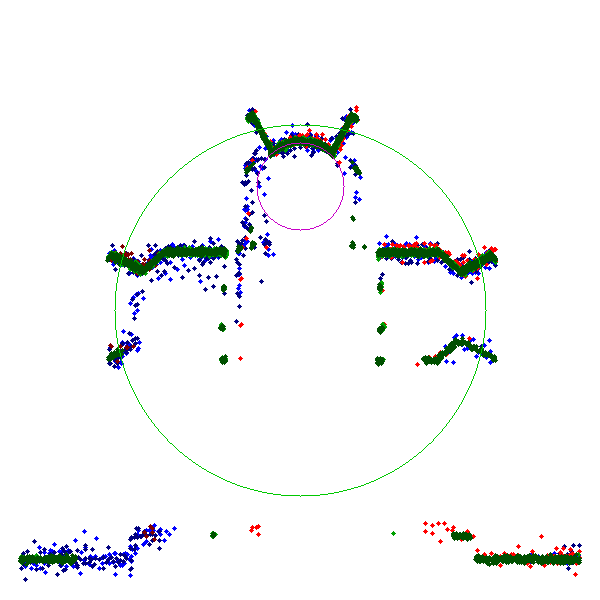

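>>> arm_command(
  increments=[
    [[0,0,0],[8.5,0,0]],
    [[0,0,0],[8.5,0,0]],
    [[0,0,0],[8.5,0,0]],
    [[0,0,0],[8.5,0,0]],
    [[0,0,0],[8.5,0,0]],
    [[0,0,0],[8.5,0,0]],
    [[0,0,0],[8.5,0,0]],
    [[0,0,0],[8.5,0,0]],
    [[0,0,0],[8.5,0,0]],
    [[0,0,0],[8.5,0,0]],
  ],
  hand=45,
)

```text
t: 35.8
eef_pos: [0.5786, -0.094, 0.3059]
tcp_rot: [2.069, 0.265, -2.121]
ft_force: [-0.7, 0.8, 0.3]
finger_gap: 0.0452
```

```bash
python3 - <<'E'
from h import *
wg(.16,0); wg(.125,20)
E
```

```text
t 35.8 tcp [ 0.5786 -0.094   0.3059] q [-0.29  0.11  1.5  -0.    1.56  1.03] F [-0.7  0.8  0.3] gap 0.0452
shift [ 19.  180.7   1.3] turn [3.6 1.4 0.6]
t 35.8 tcp [ 0.5786 -0.094   0.3059] q [-0.29  0.11  1.5  -0.    1.56  1.03] F [-0.7  0.8  0.3] gap 0.0452
shift [ 60.5 183.8 -42.3] turn [  3.7 -18.6  -0.1]
```

>>> arm_command(
  increments=[
    [[0,46,-10],[3.6,-4,0]],
    [[0,46,-10],[0,-5,0]],
    [[0,46,-10],[0,-5,0]],
    [[0,30,-8],[0,-5,0]],
    [[20,8,-4],[0,0,0]],
    [[0,0,0],[0,0,0]],
  ],
)

```text
t: 36.4
eef_pos: [0.6412, -0.2624, 0.2602]
tcp_rot: [1.67, 0.173, -2.496]
ft_force: [-0.2, 0.9, -0.4]
finger_gap: 0.0449
```

```bash
python3 - <<'E'
from h import *
wg(.125,20)
E
```

```text
t 36.4 tcp [ 0.6412 -0.2624  0.2602] q [-0.41  0.68  0.9  -0.21  1.9   0.95] F [-0.2  0.9 -0.4] gap 0.0449
shift [  8.3   3.6 -26.3] turn [0.1 2.3 1.2]
```

>>> arm_command(
  increments=[
    [[5,3,-25],[0,2,1]],
    [[20,0,0],[0,0,0]],
    [[20,0,0],[0,0,0]],
    [[0,0,0],[0,0,0]],
  ],
)

```text
t: 36.8
eef_pos: [0.6469, -0.2608, 0.2056]
tcp_rot: [1.705, 0.166, -2.459]
ft_force: [-0.6, -0.7, -0.4]
finger_gap: 0.0447
```

```bash
python3 - <<'E'
from h import *
wg(.062,20)
E
```

```text
t 36.8 tcp [ 0.6469 -0.2608  0.2056] q [-0.4   0.68  0.99 -0.19  1.78  0.97] F [-0.6 -0.7 -0.4] gap 0.0447
shift [23.1  4.1 -1.9] turn [0.2 0.5 0.5]
```

>>> arm_command(
  increments=[
    [[16,3,-2],[0,0.5,0.5]],
    [[10,1,0],[0,0,0]],
    [[0,0,0],[0,0,0]],
  ],
)

```text
t: 37.1
eef_pos: [0.6408, -0.2641, 0.1851]
tcp_rot: [1.717, 0.159, -2.441]
ft_force: [0.5, -0.1, 0.3]
finger_gap: 0.0451
```

```bash
python3 - <<'E'
from h import *
wg(.062,20)
E
```

```text
t 37.1 tcp [ 0.6408 -0.2641  0.1851] q [-0.41  0.66  1.05 -0.19  1.72  0.97] F [ 0.5 -0.1  0.3] gap 0.0451
shift [ 1.6  1.8 -0.9] turn [ 0.2 -0.2 -0.2]
```

Close and stroke.

>>> arm_command(
  increments=[
    [[1,2,0],[0,0,0]],
    [[0,0,0],[0,0,0]],
    [[0,0,0],[0,0,0]],
    [[0,0,0],[0,0,0]],
    [[0,0,0],[0,0,0]],
    [[0,0,0],[0,0,0]],
  ],
  hand=5,
)

```text
t: 37.7
eef_pos: [0.6421, -0.2646, 0.1885]
tcp_rot: [1.721, 0.16, -2.438]
ft_force: [-0.8, -0.3, -0.4]
finger_gap: 0.0201
```

>>> arm_command(
  increments=[
    [[0.5,0,10],[0,8,0]],
    [[0.5,0,11],[0,8,0]],
    [[0.5,0,11],[0,8,0]],
  ],
)

```text
t: 38.0
eef_pos: [0.6182, -0.269, 0.1871]
tcp_rot: [2.219, 0.212, -2.027]
ft_force: [5.0, 3.0, -10.2]
finger_gap: 0.0193
```

```bash
python3 - <<'E'
from h import *
wg(.063,-4)
E
```

```text
t 38.0 tcp [ 0.6182 -0.269   0.1871] q [-0.56  0.3   1.5   0.06  1.28  0.81] F [  5.    3.  -10.2] gap 0.0193
shift [-1.   1.   2.1] turn [ 0.5 -1.2  0. ]
```

>>> arm_command(
  increments=[
    [[0.5,0,10],[0,7.5,0]],
    [[0.5,0,11],[0,8,0]],
    [[0.5,0,11],[0,8,0]],
  ],
)

```text
t: 38.3
eef_pos: [0.5908, -0.2741, 0.1795]
tcp_rot: [2.629, 0.24, -1.515]
ft_force: [19.6, 9.3, -22.0]
finger_gap: 0.0197
```

```bash
python3 - <<'E'
from h import *
wg(.063,-28)
E
```

```text
t 38.3 tcp [ 0.5908 -0.2741  0.1795] q [-0.78  0.05  1.89  0.53  0.95  0.35] F [ 19.6   9.3 -22. ] gap 0.0197
shift [-0.7  1.  -1. ] turn [ 0.4 -2.1 -0.2]
```

>>> arm_command(
  increments=[
    [[1.5,0,9],[0,7,0]],
    [[1,0,9],[0,7,0]],
  ],
)

```text
t: 38.5
eef_pos: [0.5779, -0.2764, 0.1699]
tcp_rot: [2.815, 0.253, -1.177]
ft_force: [31.5, 8.0, -25.5]
finger_gap: 0.0197
```

>>> arm_command(
  increments=[
    [[1,0,9],[0,7,0]],
    [[1,0,9],[0,7,0]],
  ],
)

```text
t: 38.7
eef_pos: [0.5686, -0.2782, 0.1587]
tcp_rot: [2.954, 0.266, -0.824]
ft_force: [34.2, 13.1, -21.3]
finger_gap: 0.02
```

```bash
python3 - <<'E'
from h import *
wg(.063,-55)
d=img("side"); t=img("top"); w=img("wrist")
section([(d,(255,0,0)),(t,(0,0,255)),(w,(0,160,0))],"sec9")
E
```

```text
t 38.7 tcp [ 0.5686 -0.2782  0.1587] q [-1.05  0.08  2.17  1.3   0.99 -0.52] F [ 34.2  13.1 -21.3] gap 0.02
shift [-0.4  1.  -2.7] turn [ 0.7 -3.7 -0.4]
```

View pics/sec9.png

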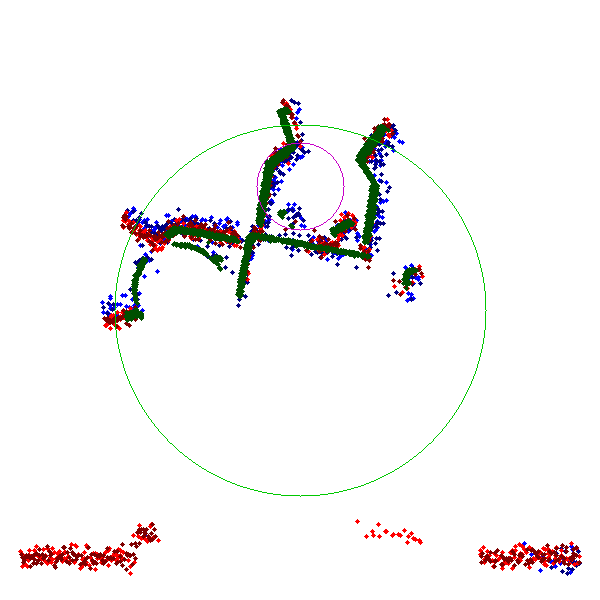

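>>> arm_command(
  increments=[
    [[2,0,8],[0,6,0]],
    [[2,0,6],[0,5,0]],
    [[0,0,0],[0,0,0]],
  ],
)

```text
t: 39.15
eef_pos: [0.5634, -0.2789, 0.1451]
tcp_rot: [3.035, 0.285, -0.544]
ft_force: [11.1, 1.5, -6.9]
finger_gap: 0.0199
```

```bash
python3 - <<'E'
from h import *
wg(.063,-70)
jawmid()
E
```

```text
t 39.15 tcp [ 0.5634 -0.2789  0.1451] q [-1.13  0.23  2.2   1.52  1.14 -0.81] F [11.1  1.5 -6.9] gap 0.0199
shift [-1.8  1.1 -0.9] turn [0.8 0.4 0.2]
0.17 0.185 L -0.0263 R 0.0275 mid 0.0006 deg 0.6 828 724
0.2 0.206 L -0.0182 R 0.0193 mid 0.0006 deg 0.4 477 252
0.21 0.22 L -0.021 R 0.0242 mid 0.0016 deg 1.0 589 615
0.222 0.232 L -0.0226 R 0.0278 mid 0.0026 deg 1.5 80 12
```

>>> arm_command(
  increments=[
    [[0,0,0],[0,0,0]],
    [[0,0,0],[0,0,0]],
    [[0,0,0],[0,0,0]],
    [[-25,0,0],[0,0,0]],
    [[-30,0,-10],[0,0,0]],
    [[-20,0,-30],[0,-6,0]],
    [[0,0,-30],[0,-8.5,0]],
    [[0,0,-20],[0,-8.5,0]],
    [[0,0,0],[0,-8.5,0]],
    [[0,0,0],[0,-8.5,0]],
  ],
  hand=45,
)

```text
t: 40.3
eef_pos: [0.5302, -0.2856, 0.257]
tcp_rot: [2.623, 0.236, -1.486]
ft_force: [-0.4, 0.2, -0.8]
finger_gap: 0.045
```

>>> arm_command(
  increments=[
    [[-20,0,0],[0,-8.2,0]],
    [[-20,0,0],[0,-8.2,0]],
    [[-20,0,0],[0,-8.2,0]],
    [[-10,-30,0],[0,-6,0]],
    [[0,-48,0],[0,0,0]],
    [[0,-48,-8],[0,0,0]],
    [[0,-48,-8],[0,0,0]],
    [[0,-48,-8],[0,0,0]],
    [[0,-48,-8],[0,0,0]],
    [[0,-48,-8],[0,0,0]],
  ],
  hand=87,
)

```text
t: 41.3
eef_pos: [0.4917, 0.0364, 0.3266]
tcp_rot: [2.101, 0.134, -2.096]
ft_force: [0.3, 0.1, 0.2]
finger_gap: 0.087
```

```bash
python3 - <<'E'
from h import *
goal([.50,.37,.3],-79.6)
bottles(img("top"));jawmid()
E
```

```text
t 41.3 tcp [0.4917 0.0364 0.3266] q [-0.05 -0.15  1.72 -0.06  1.57  1.34] F [0.3 0.1 0.2] gap 0.087
shift [   7.7 -327.4  -69.4] turn [ 0.2  0.2 -3.3]
bottle band [0.5014 0.383 ] cap yaw 14.3 n 131 32 len 0.174
0.17 0.185 L -0.0137 R 0.018 mid 0.0022 deg 2.4 206 211
0.2 0.206 L -0.0179 R 0.0189 mid 0.0005 deg 0.4 33 48
0.21 0.22 L -0.0179 R 0.0245 mid 0.0033 deg 2.1 287 417
0.222 0.232 L -0.0219 R 0.0279 mid 0.003 deg 1.7 77 20
```

>>> arm_command(
  increments=[
    [[0,-46,-10],[-4,0,-3]],
    [[0,-46,-10],[0,0,0]],
    [[0,-46,-10],[0,0,0]],
    [[0,-46,-10],[0,0,0]],
    [[0,-46,-10],[0,0,0]],
    [[0,-46,-10],[0,0,0]],
    [[0,-30,-5],[-6,0,0]],
    [[0,0,0],[-8,0,0]],
    [[0,0,0],[-8,0,0]],
    [[0,0,0],[-8,0,0]],
  ],
)

```text
t: 42.5
eef_pos: [0.4927, 0.3434, 0.3251]
tcp_rot: [1.765, 0.707, -1.762]
ft_force: [0.3, -0.8, -0.2]
finger_gap: 0.0873
```

>>> arm_command(
  increments=[
    [[0,0,0],[-8,0,0]],
    [[0,0,0],[-8,0,0]],
    [[0,0,0],[-8,0,0]],
    [[0,0,0],[-8,0,0]],
    [[0,0,0],[-8,0,0]],
    [[0,0,0],[-8,0,0]],
    [[0,0,0],[-8,0,0]],
    [[0,0,0],[-8,0,0]],
    [[0,0,0],[-8,0,0]],
    [[0,0,0],[-8,0,0]],
  ],
)

```text
t: 43.5
eef_pos: [0.5084, 0.3236, 0.3286]
tcp_rot: [0.726, 1.422, -0.738]
ft_force: [0.9, -0.4, -0.2]
finger_gap: 0.0868
```

```bash
python3 - <<'E'
from h import *
goal([.50,.382,.25],104.4)
E
```

```text
t 43.5 tcp [0.5084 0.3236 0.3286] q [ 0.45  0.12  1.45 -0.02  1.57 -0.18] F [ 0.9 -0.4 -0.2] gap 0.0868
shift [ 77.5  27.3 -53.9] turn [-68.4   1.2   0.6]
```

>>> arm_command(
  increments=[
    [[0,0,0],[-8,0,0]],
    [[0,0,0],[-8,0,0]],
    [[0,0,0],[-8,0,0]],
    [[0,0,0],[-8,0,0]],
    [[0,0,0],[-8,0,0]],
    [[0,0,0],[-8,0,0]],
    [[0,0,0],[-8,0,0]],
    [[0,0,0],[-8,0,0]],
    [[0,0,0],[0,0,0]],
  ],
)

```text
t: 44.4
eef_pos: [0.522, 0.3048, 0.3321]
tcp_rot: [-0.172, 1.544, 0.135]
ft_force: [-0.3, -0.5, -0.7]
finger_gap: 0.0869
```

```bash
python3 - <<'E'
from h import *
goal([.501,.382,.2],104.4)
E
```

```text
t 44.4 tcp [0.522  0.3048 0.3321] q [ 0.41  0.12  1.44 -0.03  1.57 -1.35] F [-0.3 -0.5 -0.7] gap 0.0869
shift [129.9  83.2  -8. ] turn [-3.2  1.   1.5]
```

>>> arm_command(
  increments=[
    [[20,42,-3],[-3,1,1.5]],
    [[40,38,-3],[0,0,0]],
    [[40,4,0],[0,0,0]],
    [[0,0,0],[0,0,0]],
  ],
)

```text
t: 44.8
eef_pos: [0.5046, 0.382, 0.232]
tcp_rot: [-0.174, 1.556, 0.176]
ft_force: [-0.1, 0.6, -0.1]
finger_gap: 0.087
```

```bash
python3 - <<'E'
from h import *
d=img("wrist"); save(d,"w20"); bottles(d)
goal([.501,.382,.1],104.4)
E
```

```text
bottle band [0.5    0.3855] cap yaw 13.8 n 914 141 len 0.173
t 44.85 tcp [0.5061 0.3826 0.2357] q [ 0.52  0.22  1.5  -0.    1.41 -1.27] F [-0.2 -0.4  0.4] gap 0.087
shift [135.6   0.2  -6.8] turn [-1.6  0.7 -0.1]
```

View pics/w20.png

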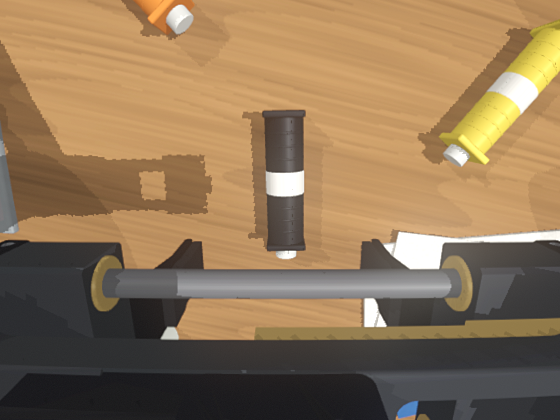

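>>> arm_command(
  increments=[
    [[35,1,-5],[-1.5,0.7,0]],
    [[35,0,0],[0,0,0]],
    [[35,0,0],[0,0,0]],
    [[30,0,0],[0,0,0]],
    [[25,0,0],[0,0,0]],
    [[0,0,0],[0,0,0]],
  ],
)

```text
t: 45.45
eef_pos: [0.5184, 0.3823, 0.0924]
tcp_rot: [-0.171, 1.536, 0.188]
ft_force: [-0.5, -0.3, -1.1]
finger_gap: 0.0868
```

```bash
python3 - <<'E'
from h import *
goal([.5005,.384,.007],104.2)
E
```

```text
t 45.45 tcp [0.5184 0.3823 0.0924] q [ 0.51  0.36  1.61 -0.    1.14 -1.29] F [-0.5 -0.3 -1.1] gap 0.0868
shift [ 84.9   5.1 -19.4] turn [-1.1  1.6 -0.4]
```

>>> arm_command(
  increments=[
    [[20,5,-19],[-1,1.6,0]],
    [[20,0,-2],[0,0,0]],
    [[20,0,0],[0,0,0]],
    [[10,0,0],[0,0,0]],
    [[0,0,0],[0,0,0]],
  ],
)

```text
t: 45.95
eef_pos: [0.5023, 0.3853, 0.0305]
tcp_rot: [-0.181, 1.554, 0.201]
ft_force: [-0.3, 0.4, -0.1]
finger_gap: 0.0871
```

```bash
python3 - <<'E'
from h import *
goal([.5005,.384,.007],104.2)
E
```

```text
t 45.95 tcp [0.5023 0.3853 0.0305] q [ 0.53  0.43  1.65  0.01  1.05 -1.29] F [-0.3  0.4 -0.1] gap 0.0871
shift [23.5 -1.1 -2.3] turn [-0.3  0.6 -0.7]
```

>>> arm_command(
  increments=[
    [[12,-1,-2.5],[0,0.6,-0.6]],
    [[12,0,0],[0,0,0]],
    [[0,0,0],[0,0,0]],
  ],
)

```text
t: 46.25
eef_pos: [0.5017, 0.385, 0.0081]
tcp_rot: [-0.189, 1.56, 0.193]
ft_force: [0.0, 0.8, 0.4]
finger_gap: 0.0872
```

>>> arm_command(
  increments=[
    [[0,0,0],[0,0,0]],
    [[0,0,0],[0,0,0]],
    [[0,0,0],[0,0,0]],
    [[0,0,0],[0,0,0]],
    [[0,0,0],[0,0,0]],
    [[0,0,0],[0,0,0]],
    [[0,0,0],[0,0,0]],
    [[0,0,0],[0,0,0]],
    [[0,0,0],[0,0,0]],
  ],
  hand=20,
)

```text
t: 47.15
eef_pos: [0.5027, 0.3857, 0.0095]
tcp_rot: [-0.188, 1.558, 0.194]
ft_force: [0.1, -0.2, 0.2]
finger_gap: 0.0431
```

>>> arm_command(
  increments=[
    [[-20,0,0],[0,0,0]],
    [[-40,0,0],[0,0,0]],
    [[-40,0,0],[0,0,0]],
    [[-40,0,0],[0,0,0]],
    [[-40,0,0],[0,0,0]],
    [[-40,0,0],[0,0,0]],
    [[-40,0,0],[0,0,0]],
    [[-30,0,0],[0,0,0]],
  ],
)

```text
t: 47.95
eef_pos: [0.4965, 0.3815, 0.2984]
tcp_rot: [-0.196, 1.579, 0.187]
ft_force: [0.6, 0.9, -0.8]
finger_gap: 0.0431
```

```bash
python3 - <<'E'
from h import *
d=img("wrist"); save(d,"w21")
goal(crp(0,0,.28),10.4)
E
```

```text
t 48.0 tcp [0.4982 0.3825 0.3045] q [ 0.53  0.2   1.4   0.    1.55 -1.29] F [0.7 0.6 3.4] gap 0.0432
shift [  25.5 -486.7  -27.2] turn [93.5 -0.3  0.5]
```

View pics/w21.png

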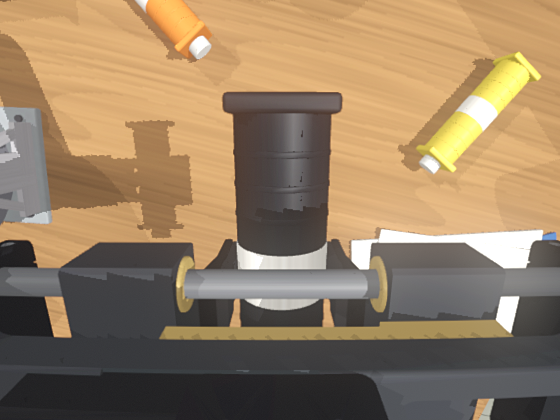

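>>> arm_command(
  increments=[
    [[0,0,0],[8.5,0,0]],
    [[0,0,0],[8.5,0,0]],
    [[0,0,0],[8.5,0,0]],
    [[0,0,0],[8.5,0,0]],
    [[0,0,0],[8.5,0,0]],
    [[0,0,0],[8.5,0,0]],
    [[0,0,0],[8.5,0,0]],
    [[0,0,0],[8.5,0,0]],
    [[0,0,0],[8.5,0,0]],
    [[0,0,0],[8.5,0,0]],
  ],
)

```text
t: 49.0
eef_pos: [0.4968, 0.3817, 0.2996]
tcp_rot: [0.969, 1.346, -0.989]
ft_force: [-0.4, 0.5, -1.3]
finger_gap: 0.0431
```

```bash
python3 - <<'E'
from h import *
goal(crp(0,0,.28),10.4)
E
```

```text
t 49.0 tcp [0.4968 0.3817 0.2996] q [0.53 0.2  1.41 0.   1.55 0.22] F [-0.4  0.5 -1.3] gap 0.0431
shift [ 21.4 -57.8 483.5] turn [7.3 0.2 0.8]
```

>>> arm_command(
  increments=[
    [[0,-5,38],[6,0,0.5]],
    [[0,0,46],[0,0,0]],
    [[0,0,46],[0,0,0]],
    [[0,0,46],[0,0,0]],
    [[0,0,46],[0,0,0]],
    [[0,0,46],[0,0,0]],
    [[0,0,46],[0,0,0]],
    [[0,0,46],[0,0,0]],
    [[0,0,46],[0,0,0]],
    [[0,0,0],[0,0,0]],
  ],
)

```text
t: 50.0
eef_pos: [0.5742, -0.0305, 0.2897]
tcp_rot: [1.049, 1.306, -1.072]
ft_force: [-0.1, 1.0, -1.5]
finger_gap: 0.0435
```

```bash
python3 - <<'E'
from h import *
goal(crp(0,0,.26),10.4)
E
```

```text
t 50.0 tcp [ 0.5742 -0.0305  0.2897] q [-0.19  0.08  1.56 -0.01  1.52 -0.39] F [-0.1  1.  -1.5] gap 0.0435
shift [29.9  1.6 67.6] turn [1.1 0.2 0.9]
```

>>> arm_command(
  increments=[
    [[0,2,35],[1,0,1]],
    [[10,0,25],[0,0,0]],
    [[10,0,7],[0,0,0]],
    [[0,0,0],[0,0,0]],
  ],
)

```text
t: 50.4
eef_pos: [0.5881, -0.0976, 0.2658]
tcp_rot: [1.075, 1.29, -1.075]
ft_force: [0.1, -0.3, -2.4]
finger_gap: 0.0435
```

```bash
python3 - <<'E'
from h import *
goal(crp(0.001,0,.215),10.4); d=img("wrist"); save(d,"w22")
E
```

```text
t 50.4 tcp [ 0.5881 -0.0976  0.2658] q [-0.3   0.13  1.55  0.    1.46 -0.48] F [ 0.1 -0.3 -2.4] gap 0.0435
shift [50.8  1.9 -0.9] turn [-0.1 -0.   0. ]
```

View pics/w22.png

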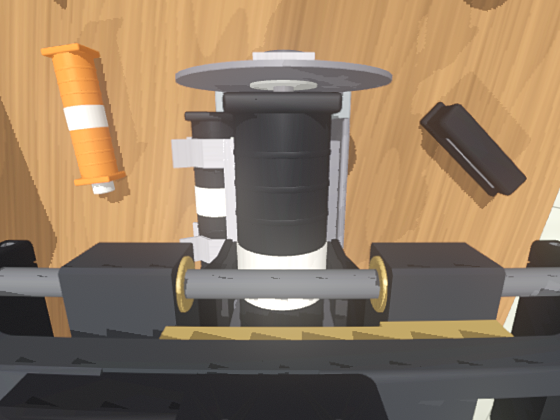

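>>> arm_command(
  increments=[
    [[15,2,0],[0,0,0]],
    [[15,0,0],[0,0,0]],
    [[15,0,0],[0,0,0]],
    [[0,0,0],[0,0,0]],
  ],
)

```text
t: 50.85
eef_pos: [0.5901, -0.092, 0.2177]
tcp_rot: [1.072, 1.293, -1.07]
ft_force: [0.5, 0.1, -1.4]
finger_gap: 0.0433
```

```bash
python3 - <<'E'
from h import *
goal(crp(0.001,0,.173),10.4)
E
```

```text
t 50.85 tcp [ 0.5901 -0.092   0.2177] q [-0.29  0.16  1.61  0.    1.38 -0.47] F [ 0.5  0.1 -1.4] gap 0.0433
shift [44.7 -1.1  4.2] turn [ 0.3 -0.1  0. ]
```

>>> arm_command(
  increments=[
    [[10,-1,4],[0,0,0]],
    [[10,-1,0],[0,0,0]],
    [[8,-1,0],[0,0,0]],
  ],
)

```text
t: 51.15
eef_pos: [0.5928, -0.0967, 0.1952]
tcp_rot: [1.075, 1.281, -1.062]
ft_force: [-0.5, 2.0, 6.1]
finger_gap: 0.0431
```

```bash
python3 - <<'E'
from h import *
goal(crp(0.001,0,.173),10.4)
E
```

```text
t 51.15 tcp [ 0.5928 -0.0967  0.1952] q [-0.29  0.17  1.63  0.    1.32 -0.48] F [-0.5  2.   6.1] gap 0.0431
shift [22.1 -3.2 -1. ] turn [ 0.3  0.2 -0.7]
```

>>> arm_command(
  increments=[
    [[5,-3,-1],[0,0.2,-0.7]],
    [[9,-1,0],[0,0,0]],
    [[8,0,0],[0,0,0]],
    [[6,0,0],[0,0,0]],
  ],
)

```text
t: 51.55
eef_pos: [0.5916, -0.0977, 0.1726]
tcp_rot: [1.073, 1.284, -1.066]
ft_force: [-13.9, 6.8, 45.9]
finger_gap: 0.0433
```

```bash
python3 - <<'E'
from h import *
goal(crp(0.001,0,.173),10.4)
E
```

```text
t 51.55 tcp [ 0.5916 -0.0977  0.1726] q [-0.3   0.19  1.65  0.    1.29 -0.48] F [-13.9   6.8  45.9] gap 0.0433
shift [-0.4 -1.5 -1.7] turn [ 0.3  0.2 -0.5]
```

>>> arm_command(
  increments=[
    [[-0.5,0,0],[0,0,0]],
    [[0,0,0],[0,0,0]],
    [[0,0,0],[0,0,0]],
    [[0,0,0],[0,0,0]],
  ],
  hand=62,
)

```text
t: 51.95
eef_pos: [0.591, -0.0978, 0.1718]
tcp_rot: [1.072, 1.285, -1.067]
ft_force: [-1.1, 0.3, -0.6]
finger_gap: 0.0604
```

>>> arm_command(
  increments=[
    [[-10,0,0],[0,0,0]],
    [[-30,0,0],[0,0,0]],
    [[-40,0,0],[0,0,0]],
    [[-40,0,0],[0,0,0]],
    [[-30,0,0],[0,0,0]],
  ],
)

```text
t: 52.45
eef_pos: [0.5858, -0.0965, 0.3188]
tcp_rot: [1.069, 1.301, -1.075]
ft_force: [0.2, -0.2, 0.7]
finger_gap: 0.0619
```

```bash
python3 - <<'E'
from h import *
goal(crp(.0,-.176,.28),-79.6)
s=img("side"); d=img("wrist"); save(d,"w23")
section([(s,(255,0,0)),(img("top"),(0,0,255)),(d,(0,160,0))],"sec10")
E
```

```text
t 52.45 tcp [ 0.5858 -0.0965  0.3188] q [-0.3   0.11  1.47  0.    1.57 -0.48] F [ 0.2 -0.2  0.7] gap 0.0619
shift [ 38.    2.3 176.8] turn [90.3  0.2  0.6]
```

View pics/w23.png

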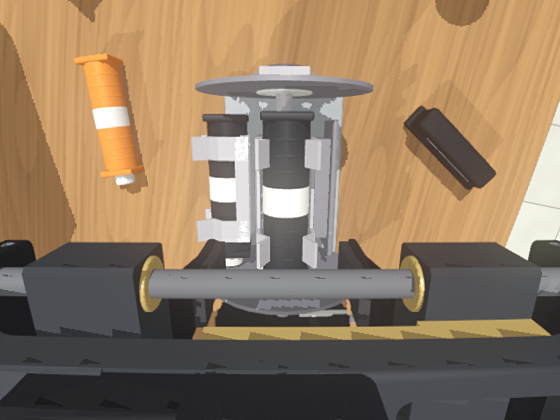

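View pics/sec10.png

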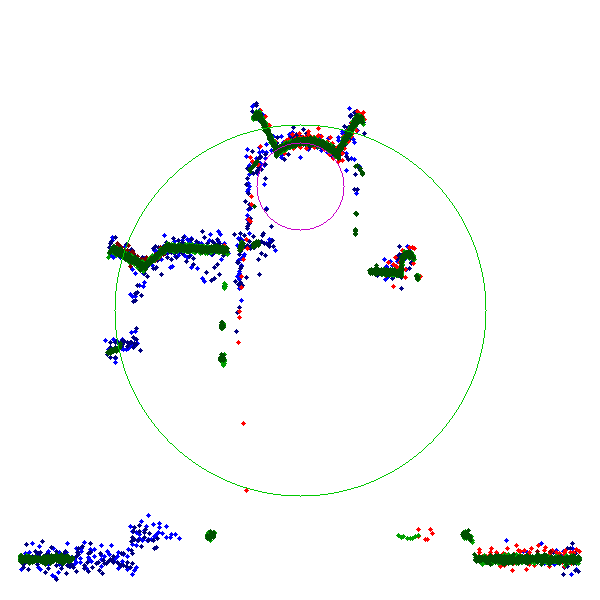

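>>> arm_command(
  increments=[
    [[0,0,0],[8.5,0,0]],
    [[0,0,0],[8.5,0,0]],
    [[0,0,0],[8.5,0,0]],
    [[0,0,0],[8.5,0,0]],
    [[0,0,0],[8.5,0,0]],
    [[0,0,0],[8.5,0,0]],
    [[0,0,0],[8.5,0,0]],
    [[0,0,0],[8.5,0,0]],
    [[0,0,0],[8.5,0,0]],
    [[0,0,0],[8.5,0,0]],
  ],
  hand=45,
)

```text
t: 53.6
eef_pos: [0.5802, -0.095, 0.3038]
tcp_rot: [2.062, 0.28, -2.122]
ft_force: [0.3, 0.8, -0.8]
finger_gap: 0.0452
```

>>> arm_command(
  increments=[
    [[0,46,-14],[3.6,-4,0]],
    [[0,46,-14],[0,-5,0]],
    [[0,46,-14],[0,-5,0]],
    [[0,30,-12],[0,-4,0]],
    [[20,10,-8],[0,0,0]],
    [[0,0,0],[0,0,0]],
  ],
)

```text
t: 54.2
eef_pos: [0.6626, -0.2594, 0.2526]
tcp_rot: [1.686, 0.188, -2.479]
ft_force: [-0.8, 0.0, -2.0]
finger_gap: 0.0445
```

```bash
python3 - <<'E'
from h import *
wg(.125,20)
E
```

```text
t 54.2 tcp [ 0.6626 -0.2594  0.2526] q [-0.4   0.72  0.84 -0.19  1.9   0.95] F [-0.8  0.  -2. ] gap 0.0445
shift [ 9.5  2.7 -3.3] turn [0.7 1.4 1.3]
```

>>> arm_command(
  increments=[
    [[20,2,-3],[0.7,1.4,1.3]],
    [[20,0,0],[0,0,0]],
    [[15,0,0],[0,0,0]],
    [[0,0,0],[0,0,0]],
  ],
)

```text
t: 54.6
eef_pos: [0.6415, -0.2586, 0.1978]
tcp_rot: [1.714, 0.162, -2.451]
ft_force: [-0.7, 1.1, -0.6]
finger_gap: 0.0447
```

```bash
python3 - <<'E'
from h import *
wg(.062,20)
E
```

```text
t 54.6 tcp [ 0.6415 -0.2586  0.1978] q [-0.4   0.66  1.03 -0.19  1.75  0.98] F [-0.7  1.1 -0.6] gap 0.0447
shift [14.1  7.1 -3.7] turn [0.1 0.  0.2]
```

>>> arm_command(
  increments=[
    [[10,7,-4],[0,0,0]],
    [[5,0,0],[0,0,0]],
    [[0,0,0],[0,0,0]],
  ],
)

```text
t: 54.9
eef_pos: [0.6414, -0.2644, 0.186]
tcp_rot: [1.719, 0.161, -2.445]
ft_force: [0.9, 1.1, -0.3]
finger_gap: 0.0447
```

>>> arm_command(
  increments=[
    [[0,0,0],[0,0,0]],
    [[0,0,0],[0,0,0]],
    [[0,0,0],[0,0,0]],
    [[0,0,0],[0,0,0]],
    [[0,0,0],[0,0,0]],
  ],
  hand=5,
)

```text
t: 55.4
eef_pos: [0.6427, -0.2645, 0.1883]
tcp_rot: [1.723, 0.159, -2.441]
ft_force: [-1.0, 0.1, -0.6]
finger_gap: 0.0197
```

```bash
python3 - <<'E'
from h import *
wg(.062,20)
E
```

```text
t 55.4 tcp [ 0.6427 -0.2645  0.1883] q [-0.41  0.66  1.04 -0.19  1.72  0.97] F [-1.   0.1 -0.6] gap 0.0197
shift [ 5.2  1.  -0.3] turn [ 0.1 -0.4 -0. ]
```

>>> arm_command(
  increments=[
    [[0.5,0,10],[0,8,0]],
    [[0.5,0,11],[0,8,0]],
    [[0.5,0,11],[0,8,0]],
  ],
)

```text
t: 55.7
eef_pos: [0.6187, -0.2689, 0.187]
tcp_rot: [2.221, 0.21, -2.03]
ft_force: [3.6, 1.7, -9.2]
finger_gap: 0.0199
```

>>> arm_command(
  increments=[
    [[0.5,0,10],[0,7.5,0]],
    [[0.5,0,11],[0,8,0]],
    [[0.5,0,11],[0,8,0]],
  ],
)

```text
t: 56.0
eef_pos: [0.5915, -0.2739, 0.1798]
tcp_rot: [2.631, 0.237, -1.516]
ft_force: [20.0, 9.2, -20.9]
finger_gap: 0.0198
```

>>> arm_command(
  increments=[
    [[1.5,0,9],[0,7,0]],
    [[1,0,9],[0,7,0]],
  ],
)

```text
t: 56.2
eef_pos: [0.5786, -0.2763, 0.1705]
tcp_rot: [2.818, 0.25, -1.177]
ft_force: [28.1, 7.9, -23.9]
finger_gap: 0.0196
```

>>> arm_command(
  increments=[
    [[1,0,9],[0,7,0]],
    [[1,0,9],[0,7,0]],
  ],
)

```text
t: 56.4
eef_pos: [0.5693, -0.278, 0.1596]
tcp_rot: [2.956, 0.262, -0.825]
ft_force: [32.7, 12.7, -19.2]
finger_gap: 0.0198
```

```bash
python3 - <<'E'
from h import *
wg(.063,-55)
d=img("side"); t=img("top"); w=img("wrist"); save(w,"w24"); save(d,"s24",(200,150,400,330),4)
section([(d,(255,0,0)),(t,(0,0,255)),(w,(0,160,0))],"sec11",.06,.075)
E
```

```text
t 56.4 tcp [ 0.5693 -0.278   0.1596] q [-1.05  0.08  2.17  1.3   0.98 -0.51] F [ 32.7  12.7 -19.2] gap 0.0198
shift [-0.5  1.  -1.5] turn [ 0.6 -3.8 -0.4]
```

View pics/sec11.png

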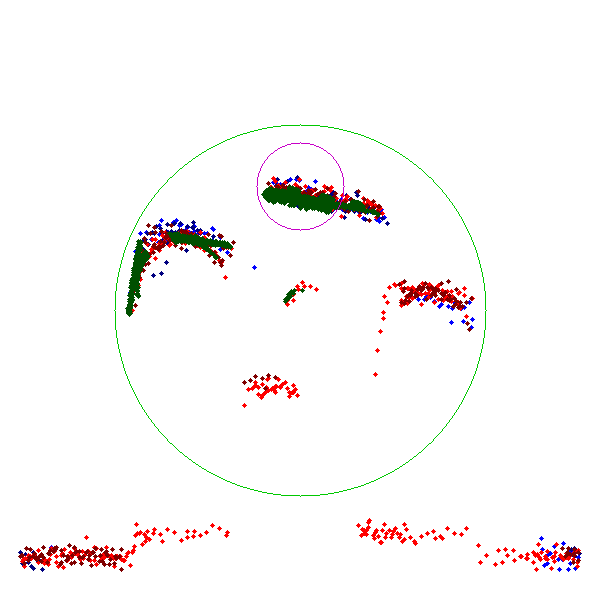

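View pics/s24.png

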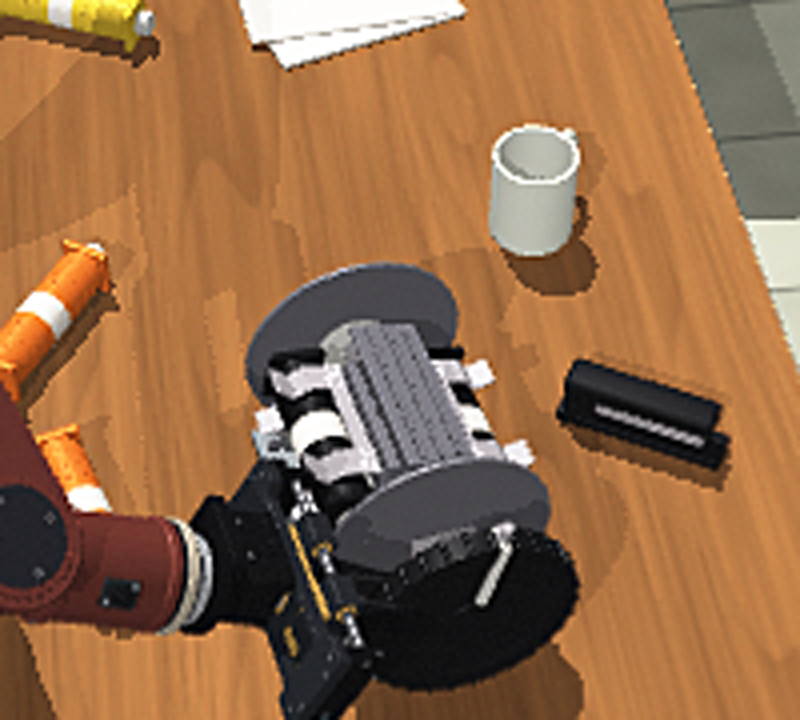

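>>> arm_command(
  increments=[
    [[2,0,8],[0,6,0]],
    [[2,0,6],[0,5,0]],
    [[0,0,0],[0,0,0]],
  ],
)

```text
t: 56.85
eef_pos: [0.5648, -0.2788, 0.1472]
tcp_rot: [3.039, 0.28, -0.537]
ft_force: [11.1, 1.5, -7.8]
finger_gap: 0.0197
```

```bash
cat >> h.py <<'E'
def pinang():
    for n in ("side","top","wrist"):
        C=tocr(cloud(img(n)).reshape(-1,3))
        m=(abs(C[:,1])<.09)&(abs(C[:,0])<.03)&(C[:,2]>.15)&(C[:,2]<.215)
        if m.sum()>30:
            p=np.polyfit(C[m,0],C[m,2],1); 
            r=C[m,2]-np.polyval(p,C[m,0]); k=abs(r)<.006; p=np.polyfit(C[m,0][k],C[m,2][k],1)
            print(n,"cover tilt deg",np.degrees(-np.arctan(p[0])).round(2),k.sum())
        q=C[(abs(C[:,1]+.176)<.012)&(C[:,2]>.2125)&(C[:,2]<.235)&(abs(C[:,0])<.04)]
        if len(q)>2: print(n,"pin pts x",np.median(q[:,0]).round(4),"z max",q[:,2].max().round(3),len(q))
E
python3 - <<'E'
from h import *
wg(.063,-70); pinang()
E
```

```text
t 56.85 tcp [ 0.5648 -0.2788  0.1472] q [-1.12  0.22  2.2   1.53  1.14 -0.81] F [11.1  1.5 -7.8] gap 0.0197
shift [-2.3  1.1  1.5] turn [0.7 0.1 0. ]
side cover tilt deg -3.86 390
side pin pts x 0.0034 z max 0.225 29
top cover tilt deg 0.24 709
top pin pts x 0.0055 z max 0.227 31
wrist cover tilt deg -19.53 2866
wrist pin pts x 0.0042 z max 0.223 331
```

>>> arm_command(
  increments=[
    [[0,0,3],[0,2,0]],
    [[0,0,0],[0,0,0]],
  ],
)

```text
t: 57.2
eef_pos: [0.5645, -0.2787, 0.1462]
tcp_rot: [3.042, 0.288, -0.493]
ft_force: [-9.5, 0.1, -2.2]
finger_gap: 0.0196
```

```bash
python3 - <<'E'
from h import *
wg(.063,-70); pinang()
E
```

```text
t 57.2 tcp [ 0.5645 -0.2787  0.1462] q [-1.13  0.25  2.2   1.55  1.17 -0.85] F [-9.5  0.1 -2.2] gap 0.0196
shift [-2.4  1.2  0.5] turn [ 1.  -1.5  0.3]
side cover tilt deg -2.72 445
side pin pts x 0.0038 z max 0.227 27
top cover tilt deg -0.73 743
top pin pts x 0.0036 z max 0.226 34
wrist cover tilt deg -20.22 2677
wrist pin pts x 0.002 z max 0.223 330
```

Good (≈3 mm). Release and back off.

>>> arm_command(
  increments=[
    [[0,0,0],[0,0,0]],
    [[0,0,0],[0,0,0]],
    [[0,0,0],[0,0,0]],
    [[-25,0,0],[0,0,0]],
    [[-30,0,-10],[0,0,0]],
    [[-20,0,-30],[0,-6,0]],
    [[0,0,-30],[0,-8.5,0]],
    [[0,0,-20],[0,-8.5,0]],
    [[-10,0,0],[0,-8.5,0]],
    [[-20,0,0],[0,-8.5,0]],
  ],
  hand=45,
)

```text
t: 58.35
eef_pos: [0.5053, -0.287, 0.2714]
tcp_rot: [2.653, 0.25, -1.451]
ft_force: [1.1, 1.3, -0.1]
finger_gap: 0.045
```

>>> arm_command(
  increments=[
    [[-30,0,0],[0,-6,0]],
    [[-30,0,0],[0,-6,0]],
    [[-20,0,30],[0,-6,0]],
    [[0,0,30],[0,0,0]],
    [[0,0,30],[0,0,0]],
    [[0,0,0],[0,0,0]],
  ],
)

```text
t: 58.95
eef_pos: [0.3858, -0.3113, 0.3354]
tcp_rot: [2.351, 0.199, -1.83]
ft_force: [-0.0, 0.0, -0.4]
finger_gap: 0.0448
```

```bash
python3 - <<'E'
from h import *
pinang(); t=img("top"); overlay(t,O,YAW,"ovt9",(270,140,430,250),5,0); save(t,"t9")
s=img("side"); overlay(s,O,YAW,"ovs9",(230,190,390,330),4.5,0)
goal([.4,-.2,.4],-79.6)
E
```

```text
side cover tilt deg -3.34 431
side pin pts x 0.0038 z max 0.225 28
top cover tilt deg -1.09 748
top pin pts x 0.0039 z max 0.227 34
wrist cover tilt deg -3.36 1701
t 59.2 tcp [ 0.3881 -0.3107  0.3353] q [-0.98 -0.29  1.84  0.21  1.47  0.37] F [-0.2 -0.1  0.6] gap 0.045
shift [ -58.6 -103.4  -49.6] turn [  1.5 -14.1  -2.1]
```

View pics/ovt9.png

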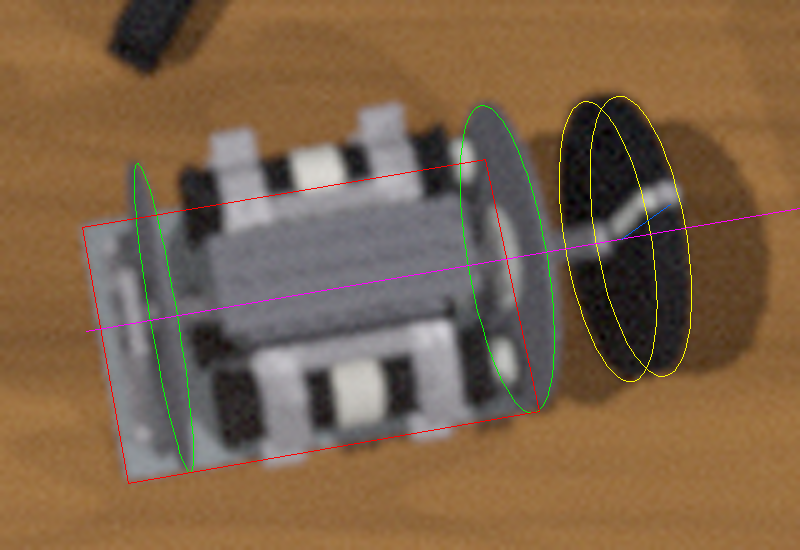

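View pics/ovs9.png

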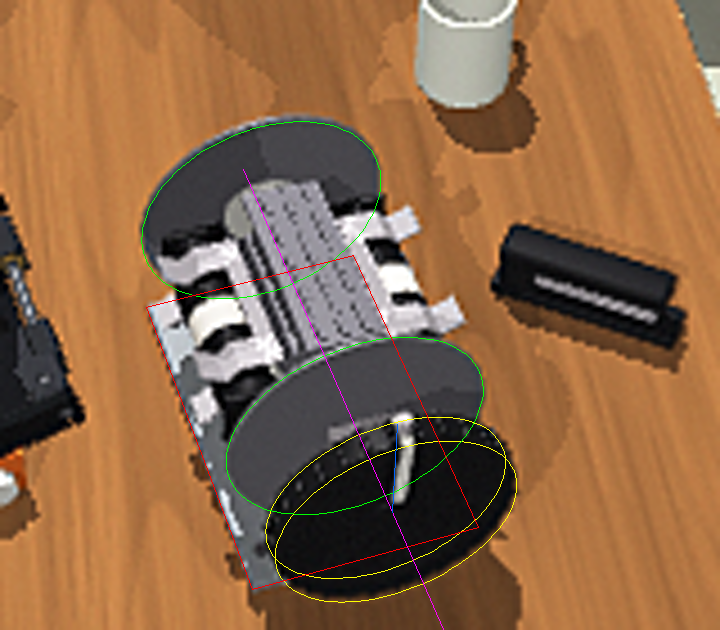

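View pics/t9.png

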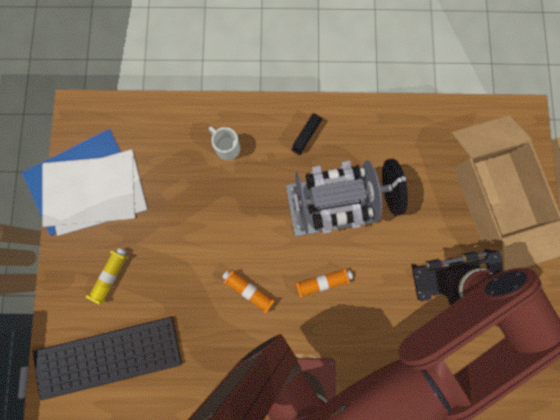

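```bash
python3 - <<'E'
from h import *
t=img("top"); s=img("side"); w=img("wrist")
section([(s,(255,0,0)),(t,(0,0,255)),(w,(0,160,0))],"sec12",.036,.054)
save(t,"pt",(380,155,420,195),14); save(s,"ps",(305,270,345,310),14); save(w,"w30")
for a in (-.1,0,.05,.1):
    X=cr(O,YAW,[[.097*np.sin(a),-.176,.125+.097*np.cos(a)]]); print(a,proj(t,X).round(1),proj(s,X).round(1),proj(w,X).round(0))
E
```

```text
-0.1 [[404.1 183.7]] [[314.6 284.6]] [[284. -11.]]
0 [[403.4 180.3]] [[317.8 283.7]] [[284. -21.]]
0.05 [[403.  178.7]] [[319.4 283.3]] [[285. -26.]]
0.1 [[402.6 177. ]] [[321. 283.]] [[285. -31.]]
```

View pics/pt.png

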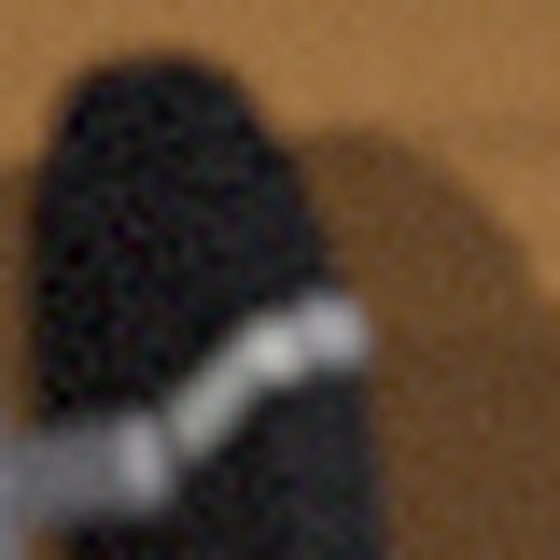

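View pics/ps.png

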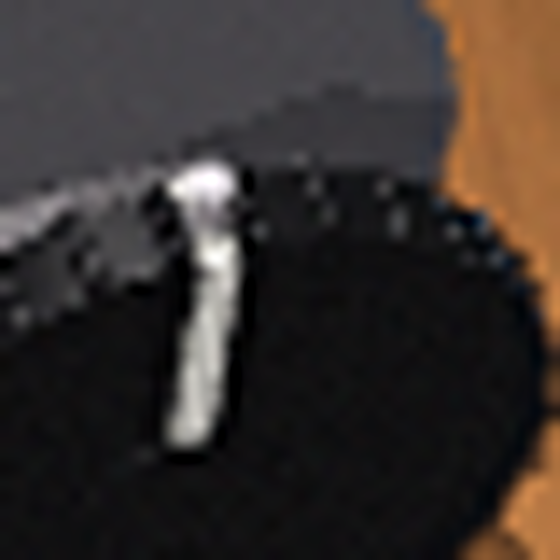

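View pics/sec12.png

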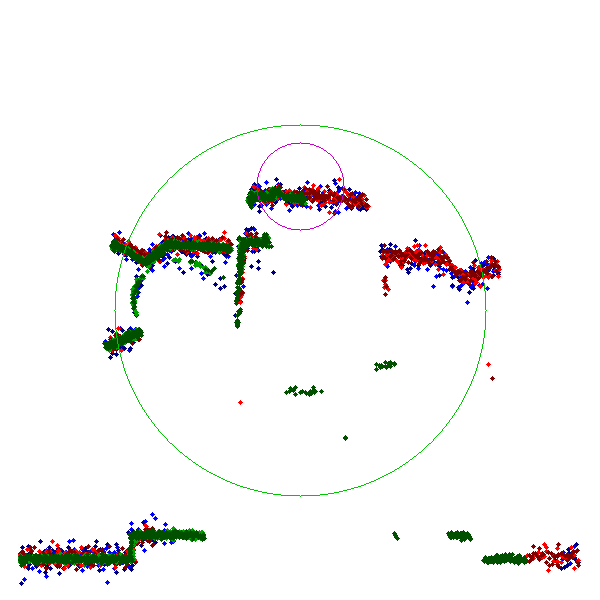

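View pics/w30.png

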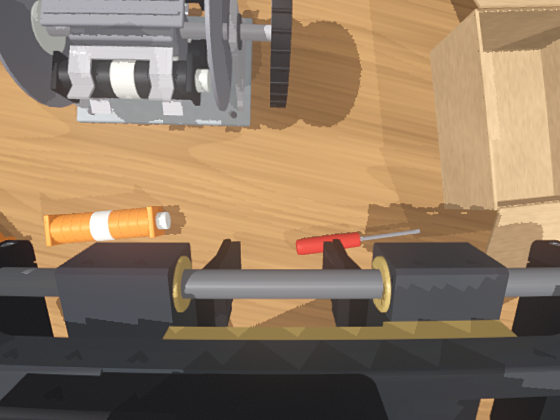

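```bash
python3 - <<'E'
from h import *
wg(.135,-35); wg(.063,-35)
E
```

```text
t 59.35 tcp [ 0.3879 -0.3107  0.3349] q [-0.98 -0.29  1.84  0.21  1.47  0.37] F [-0.2  0.2  0.4] gap 0.0451
shift [ 134.9    1.2 -129.9] turn [ 2.1 21.  -1.5]
t 59.35 tcp [ 0.3879 -0.3107  0.3349] q [-0.98 -0.29  1.84  0.21  1.47  0.37] F [-0.2  0.2  0.4] gap 0.0451
shift [ 202.1   -0.3 -155.7] turn [ 2.1 21.  -1.5]
```

>>> arm_command(
  increments=[
    [[25,0,-30],[2,5,-1.5]],
    [[25,0,-35],[0,5,0]],
    [[25,0,-35],[0,5,0]],
    [[20,0,-25],[0,5,0]],
    [[0,0,0],[0,0,0]],
  ],
)

```text
t: 59.85
eef_pos: [0.5424, -0.2831, 0.2915]
tcp_rot: [2.701, 0.236, -1.413]
ft_force: [-0.9, 0.5, -0.3]
finger_gap: 0.0452
```

```bash
python3 - <<'E'
from h import *
wg(.12,-35)
E
```

```text
t 59.85 tcp [ 0.5424 -0.2831  0.2915] q [-0.9  -0.16  1.9   0.58  1.15  0.32] F [-0.9  0.5 -0.3] gap 0.0452
shift [62.   0.6 30.3] turn [-0.2  0.2 -0.3]
```

>>> arm_command(
  increments=[
    [[25,0,28],[0,0,0]],
    [[25,0,2],[0,0,0]],
    [[12,0,0],[0,0,0]],
    [[0,0,0],[0,0,0]],
  ],
)

```text
t: 60.25
eef_pos: [0.5534, -0.2817, 0.2227]
tcp_rot: [2.696, 0.238, -1.416]
ft_force: [-0.2, 0.6, 0.7]
finger_gap: 0.0451
```

```bash
python3 - <<'E'
from h import *
wg(.063,-35)
E
```

```text
t 60.25 tcp [ 0.5534 -0.2817  0.2227] q [-0.88 -0.08  1.96  0.61  1.03  0.25] F [-0.2  0.6  0.7] gap 0.0451
shift [56.2 -0.1 -0.3] turn [ 0.   0.5 -0.3]
```

>>> arm_command(
  increments=[
    [[20,0,0],[0,0,0]],
    [[20,0,0],[0,0,0]],
    [[12,0,0],[0,0,0]],
    [[0,0,0],[0,0,0]],
  ],
)

```text
t: 60.65
eef_pos: [0.5852, -0.2791, 0.1849]
tcp_rot: [2.693, 0.235, -1.409]
ft_force: [-1.1, 0.9, -0.3]
finger_gap: 0.045
```

```bash
python3 - <<'E'
from h import *
wg(.063,-35)
E
```

```text
t 60.65 tcp [ 0.5852 -0.2791  0.1849] q [-0.83  0.02  1.94  0.64  0.93  0.23] F [-1.1  0.9 -0.3] gap 0.045
shift [ 7.1 -3.1  4.4] turn [ 0.3  0.3 -0.6]
```

>>> arm_command(
  increments=[
    [[7,-3,4],[0,0,0]],
    [[0,0,0],[0,0,0]],
  ],
)

```text
t: 60.85
eef_pos: [0.5857, -0.2767, 0.1784]
tcp_rot: [2.692, 0.234, -1.406]
ft_force: [0.4, -1.0, -0.1]
finger_gap: 0.0449
```

>>> arm_command(
  increments=[
    [[0,0,0],[0,0,0]],
    [[0,0,0],[0,0,0]],
    [[0,0,0],[0,0,0]],
    [[0,0,0],[0,0,0]],
    [[0,0,0],[0,0,0]],
  ],
  hand=5,
)

```text
t: 61.35
eef_pos: [0.5853, -0.275, 0.1805]
tcp_rot: [2.694, 0.239, -1.405]
ft_force: [2.7, -3.6, -1.8]
finger_gap: 0.02
```

>>> arm_command(
  increments=[
    [[0,0,5],[0,3,0]],
    [[0,0,1],[0,0,0]],
  ],
)

```text
t: 61.55
eef_pos: [0.5816, -0.2757, 0.1778]
tcp_rot: [2.736, 0.243, -1.331]
ft_force: [1.0, 0.7, -3.0]
finger_gap: 0.0197
```

```bash
cat >> h.py <<'E'
def pintip(name):
    for n in ("side","top"):
        d=img(n); X=cr(O,YAW,[[0,-.176,.222]]); c=proj(d,X)[0]
        hsv=cv2.cvtColor(d["frame"],cv2.COLOR_RGB2HSV).astype(int)
        save(d,name+n,(int(c[0])-20,int(c[1])-20,int(c[0])+20,int(c[1])+20),14); print(n,"expect at px",((c-np.array([int(c[0])-20,int(c[1])-20])+.5)*14).round(0))
        for a in (-.1,.1): print("  ",a,((proj(d,cr(O,YAW,[[.097*np.sin(a),-.176,.125+.097*np.cos(a)]]))[0]-np.array([int(c[0])-20,int(c[1])-20])+.5)*14).round(0))
E
python3 - <<'E'
from h import *
wg(.063,-38); pinang(); pintip("pa")
E
```

```text
t 61.55 tcp [ 0.5816 -0.2757  0.1778] q [-0.86  0.01  1.99  0.73  0.9   0.13] F [ 1.   0.7 -3. ] gap 0.0197
shift [2.9 1.  1.5] turn [ 0.4 -0.1 -0.5]
side cover tilt deg -3.4 562
side pin pts x 0.0017 z max 0.227 31
top cover tilt deg -2.49 937
top pin pts x 0.0018 z max 0.227 35
wrist cover tilt deg -1.27 9820
wrist pin pts x -0.0024 z max 0.224 514
side expect at px [298. 297.]
   -0.1 [254. 310.]
   0.1 [343. 286.]
top expect at px [293. 292.]
   -0.1 [303. 339.]
   0.1 [282. 245.]
```

View pics/paside.png

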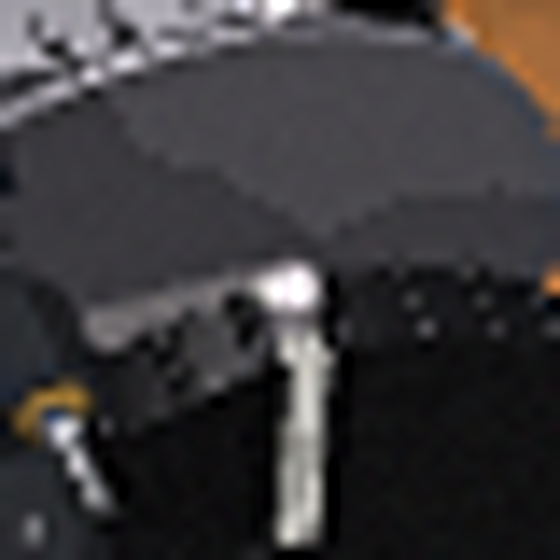

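View pics/patop.png

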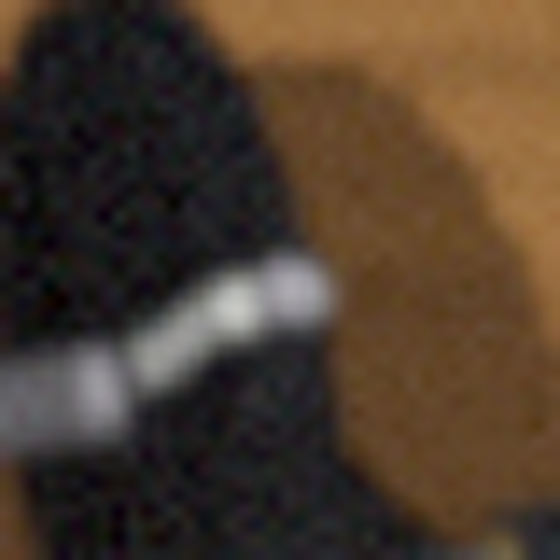

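>>> arm_command(
  increments=[
    [[0,0,0],[0,0,0]],
    [[0,0,0],[0,0,0]],
    [[0,0,0],[0,0,0]],
    [[-25,0,0],[0,0,0]],
    [[-35,0,0],[0,0,0]],
    [[-40,0,0],[0,0,0]],
    [[-40,0,0],[0,-4,0]],
    [[-40,0,0],[0,-4,0]],
    [[-20,0,0],[0,0,0]],
    [[0,0,0],[0,0,0]],
  ],
  hand=45,
)

```text
t: 62.8
eef_pos: [0.4613, -0.2963, 0.3466]
tcp_rot: [2.614, 0.228, -1.524]
ft_force: [-0.0, 0.2, 0.1]
finger_gap: 0.045
```

```bash
python3 - <<'E'
from h import *
wg(.2,-38); pinang(); pintip("pb"); t=img("top"); save(t,"t31",(200,100,440,260),3.3)
s=img("side"); save(s,"s31",(200,150,400,330),4)
section([(s,(255,0,0)),(t,(0,0,255)),(img("wrist"),(0,160,0))],"sec13")
E
```

```text
t 62.8 tcp [ 0.4613 -0.2963  0.3466] q [-1.01 -0.29  1.87  0.48  1.36  0.32] F [-0.   0.2  0.1] gap 0.045
shift [74.6  1.6 -1.9] turn [ 0.6  8.6 -0.7]
side cover tilt deg -4.8 536
side pin pts x 0.0001 z max 0.228 31
top cover tilt deg -2.65 913
top pin pts x 0.0001 z max 0.225 34
wrist cover tilt deg -1.67 4832
wrist pin pts x -0.0021 z max 0.224 101
side expect at px [298. 297.]
   -0.1 [254. 310.]
   0.1 [343. 286.]
top expect at px [293. 292.]
   -0.1 [303. 339.]
   0.1 [282. 245.]
```

View pics/pbtop.png

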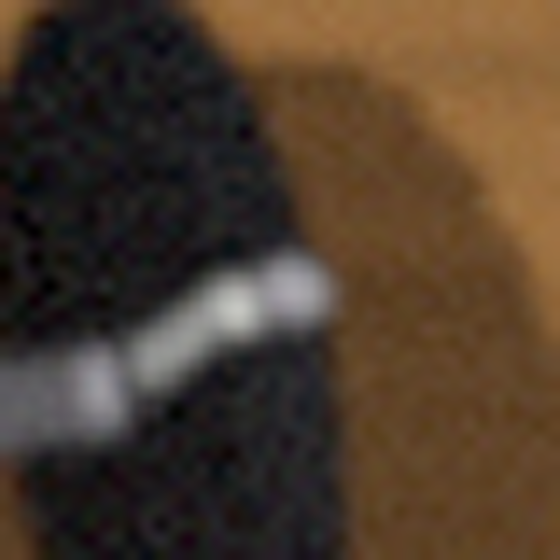

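View pics/s31.png

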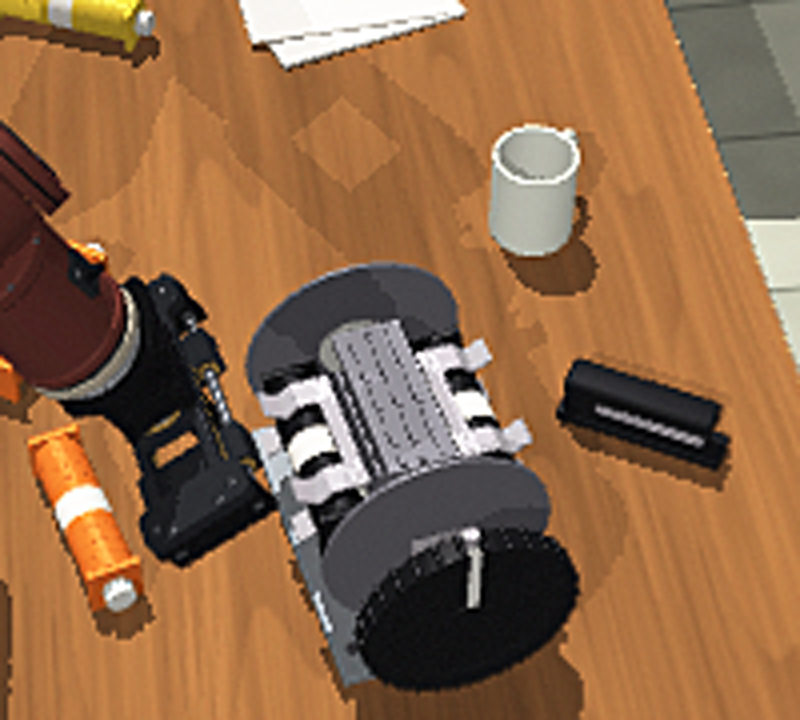

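View pics/sec13.png

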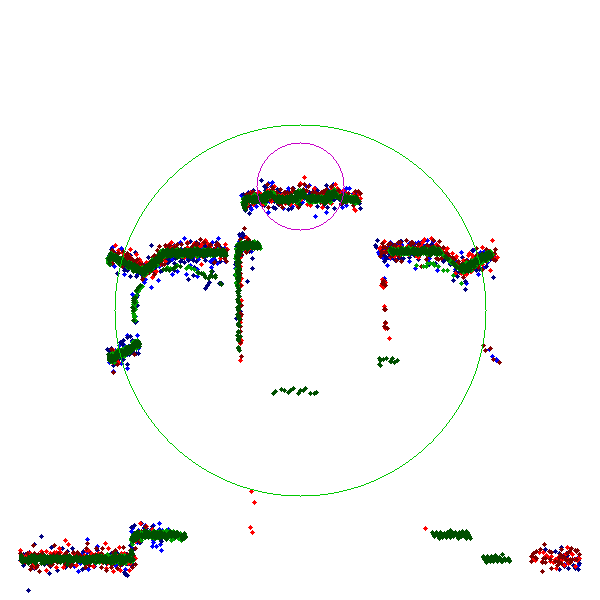

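View pics/t31.png

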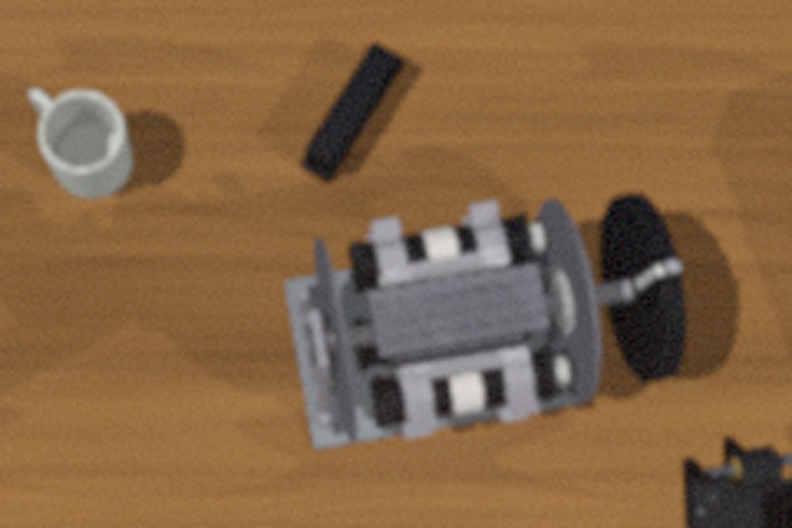

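```bash
python3 -c "
from workcell import bot
print(bot.finish_job())"
```

```text
the job is handed in; nothing more can be done
None
```

All three black toner bottles are pressed into bays 1, 2 and 3 with their caps towards the hand wheel, and the home pin stands straight up. I handed the job in at about 63 s of the 210 s, with the gripper clear of everything.

- **Home pin:** after I first let go of the wheel, the pin was about 5–8 mm off, so I gripped it again and turned it about 3° more. In the last pictures the pin's end is within about 2–3 mm of the point above the axle (the limit is 12 mm). The two side bays sit level with each other.
- **Disagreeing check:** my rough line fit to the ribbed cover read −2° to −5°. I trusted the pin and the level side bays instead, because the fit's side and wrist readings were scattered and the arm was in the way for some of them.
- **Bottles:** the jaws had closed over each bottle right after pressing. At the end the two side bottles are plainly in their jaws. The bottle in bay 2, now at the bottom, shows only as a few depth points at the height it should have, so that is the least certain check.
- **Other objects:** in the last views the mug and the stapler look unmoved. The screwdriver was last seen in place shortly before the final wheel correction and is not in the last pictures. The orange and yellow look-alikes were not touched.

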